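# Find the lens canister that is not empty and lock it on the transport carrier

### The job

Only one of the three look-alike canisters in the box still holds its microscope objective: lift them by the knob to feel which one is heavy, and leave the empty ones standing right down in the box. Stand the heavy one upright on the bench and let go, then take it by its body (the lid only spins), set it into the bayonet seat on the carrier with its red marks at the red marks, push it down and turn it clockwise a quarter turn until it locks at the white marks. Never tip a canister over, and leave the other things on the bench where they are.

Things in the scene. Friction and masses are not known exactly. Their poses are not given: they have to be found in the camera images.
- canister_a_mid (a point): one of three outwardly identical lens canisters (a, b, c), 105 mm high: black body 60 mm in diameter from 22 to 80 mm above its underside, on a metal bayonet foot 45 mm in diameter, tapered in its lowest 5 mm. This point: on its axis, 53 mm above the underside. Starts upright in a cell of the box, turned any way. Empty 105 g, full 310 to 410 g; which is full changes from start to start
- canister_b_mid (a point): second canister. On each, two lugs (12 mm wide, from 6 to 11 mm above the underside) stick out of the foot to 29.5 mm from the axis, at the canister's own +x and -x, right below two red marks on the side of the body and on its shoulder (the rim around the lid). This point: on its axis, 53 mm above the underside
- canister_c_mid (a point): third canister. On top of each, a metal lid disc 48 mm in diameter (80 to 84 mm up) with a six-sided black knob at its centre, 22 mm across flats (84 to 105 mm up). Lid and knob are one piece: it cannot come off but spins freely about the upright axis, so it lifts the canister but cannot turn it; loosely held or carried fast, a canister swings. This point: on its axis, 53 mm above the underside
- box: wooden storage box with a dark rigid insert, 126 mm (x) by 280 mm (y), 92 mm high, fixed, left or right of the robot. Three cells of 64 by 64 mm at its y = -82, 0, +82 mm, floor 12 mm above the bench: the canisters' shoulders are level with the box's top, only lids and knobs stand out. Origin: centre of the underside, on the bench
- carrier: transport carrier on the other side: fixed aluminium plate 200 mm (x) by 170 mm (y), top 16 mm above the bench; two low bars (42 mm above the bench) at its y = -76 and +76 mm, a dark block (42 mm above the bench) along its +x edge. The bayonet seat is at its x = -20 mm, y = 0, with the same axes. Origin: centre of the underside, on the bench
- seat_mouth (a point): bayonet seat on the carrier: black ring 81 mm across, 24 mm high; this point: centre of its mouth, level with the ring's top, 40 mm above the bench, x and y as the seat's. Opening 49 mm in diameter with two notches for the lugs at its +x and -x (red marks), 2.5 mm wider than a lug each side. White marks at its +y and -y show where the red marks of a locked canister point
- pad (a joint): sprung pad inside the seat; value: how far it is pressed down (m), 0 at rest, 0.009 at the stop; takes 6 N to start, 9 N at 6 mm, 10.5 N at 9 mm. At rest it carries a canister's underside 11 mm below the mouth, the lugs still in the notches and unable to turn. From about 6 mm on the lugs pass under the ring
- seat_lock (a point): point on the seat's axis where the underside of a locked canister is, 15 mm below the mouth (axes as the seat's). Pressed down, the canister turns clockwise seen from above by 90 degrees to a stop (the other way is blocked); let go there, the pad lifts the lugs 2 mm into lock pockets. Its middle is then 38 mm above the mouth
- eyepiece: black eyepiece, 40 mm in diameter, 52 mm high, standing; a bystander on the bench, to be left alone. Origin: centre of its underside
- spool: red thread spool, 35 mm in diameter, 46 mm high, standing; a bystander on the bench, to be left alone. Origin: centre of its underside
- micrometer: micrometer with a grey bow, lying, 140 mm long, 20 mm thick; a bystander on the bench, to be left alone. Origin: centre of its underside
- adapter_ring: brass ring, 48 mm in diameter, 10 mm high, lying flat; a bystander on the bench, to be left alone. Origin: centre of its underside
- screwdriver: screwdriver with a dark green handle, 150 mm long, lying; a bystander on the bench, to be left alone. Origin: centre of its underside
- star_knob: black five-lobed clamp knob, 40 mm across, 23 mm high; a bystander on the bench, to be left alone. Origin: centre of its underside
Things that resemble listed ones, but are neither listed nor needed, are in the scene too. What is shaped like the part that bears canister_c_mid but pink is not meant. Leave any brown look-alike of the part that bears canister_b_mid alone.

How it is judged:
On the way, in this order (a step that is already met when the one before it is completed fails the run):
1. a canister stands upright on the bench, let go (((height (world z) of canister_a_mid between 0.048 and 0.057 m and angle between canister_a_mid's own z axis and vertical below 0.08 rad and contact force between canister_a and the fingers below 0.05 N and linear speed of canister_a below 0.02 m/s) or (height (world z) of canister_b_mid between 0.048 and 0.057 m and angle between canister_b_mid's own z axis and vertical below 0.08 rad and contact force between canister_b and the fingers below 0.05 N and linear speed of canister_b below 0.02 m/s) or (height (world z) of canister_c_mid between 0.048 and 0.057 m and angle between canister_c_mid's own z axis and vertical below 0.08 rad and contact force between canister_c and the fingers below 0.05 N and linear speed of canister_c below 0.02 m/s))), for 0.2 s.
2. a canister is in the seat with its lugs in the notches (((horizontal distance between canister_a_mid and seat_mouth below 0.005 m and z of canister_a_mid in the frame of seat_mouth below 0.044 m and angle between the x axis of canister_a_mid and the y axis of seat_mouth, either way round above 1.2 rad and angle between canister_a_mid's own z axis and vertical below 0.1 rad) or (horizontal distance between canister_b_mid and seat_mouth below 0.005 m and z of canister_b_mid in the frame of seat_mouth below 0.044 m and angle between the x axis of canister_b_mid and the y axis of seat_mouth, either way round above 1.2 rad and angle between canister_b_mid's own z axis and vertical below 0.1 rad) or (horizontal distance between canister_c_mid and seat_mouth below 0.005 m and z of canister_c_mid in the frame of seat_mouth below 0.044 m and angle between the x axis of canister_c_mid and the y axis of seat_mouth, either way round above 1.2 rad and angle between canister_c_mid's own z axis and vertical below 0.1 rad))), for 0.05 s.
At the end, for the whole second after the job is handed in: The heavy canister is locked in the seat: upright, within 5 mm of its axis, middle 33 to 40.5 mm above the mouth, red marks within 0.2 rad of the white ones. Both empty ones stand upright, right down in the box (within 4 mm, each pressing on it with under 2.2 N). All at rest ((((horizontal distance between canister_a_mid and seat_mouth below 0.005 m and z of canister_a_mid in the frame of seat_mouth between 0.033 and 0.0405 m and angle between the x axis of canister_a_mid and the y axis of seat_mouth, either way round below 0.2 rad and angle between canister_a_mid's own z axis and vertical below 0.08 rad and linear speed of canister_a below 0.02 m/s) and (x of canister_b_mid in the frame of box between -0.01 and 0.01 m and y of canister_b_mid in the frame of box between -0.095 and 0.095 m and z of canister_b_mid in the frame of box between 0.06 and 0.069 m and angle between canister_b_mid's own z axis and vertical below 0.08 rad and contact force between box and canister_b between 0.3 and 2.2 N and linear speed of canister_b below 0.02 m/s) and (x of canister_c_mid in the frame of box between -0.01 and 0.01 m and y of canister_c_mid in the frame of box between -0.095 and 0.095 m and z of canister_c_mid in the frame of box between 0.06 and 0.069 m and angle between canister_c_mid's own z axis and vertical below 0.08 rad and contact force between box and canister_c between 0.3 and 2.2 N and linear speed of canister_c below 0.02 m/s)) or ((horizontal distance between canister_b_mid and seat_mouth below 0.005 m and z of canister_b_mid in the frame of seat_mouth between 0.033 and 0.0405 m and angle between the x axis of canister_b_mid and the y axis of seat_mouth, either way round below 0.2 rad and angle between canister_b_mid's own z axis and vertical below 0.08 rad and linear speed of canister_b below 0.02 m/s) and (x of canister_a_mid in the frame of box between -0.01 and 0.01 m and y of canister_a_mid in the frame of box between -0.095 and 0.095 m and z of canister_a_mid in the frame of box between 0.06 and 0.069 m and angle between canister_a_mid's own z axis and vertical below 0.08 rad and contact force between box and canister_a between 0.3 and 2.2 N and linear speed of canister_a below 0.02 m/s) and (x of canister_c_mid in the frame of box between -0.01 and 0.01 m and y of canister_c_mid in the frame of box between -0.095 and 0.095 m and z of canister_c_mid in the frame of box between 0.06 and 0.069 m and angle between canister_c_mid's own z axis and vertical below 0.08 rad and contact force between box and canister_c between 0.3 and 2.2 N and linear speed of canister_c below 0.02 m/s)) or ((horizontal distance between canister_c_mid and seat_mouth below 0.005 m and z of canister_c_mid in the frame of seat_mouth between 0.033 and 0.0405 m and angle between the x axis of canister_c_mid and the y axis of seat_mouth, either way round below 0.2 rad and angle between canister_c_mid's own z axis and vertical below 0.08 rad and linear speed of canister_c below 0.02 m/s) and (x of canister_a_mid in the frame of box between -0.01 and 0.01 m and y of canister_a_mid in the frame of box between -0.095 and 0.095 m and z of canister_a_mid in the frame of box between 0.06 and 0.069 m and angle between canister_a_mid's own z axis and vertical below 0.08 rad and contact force between box and canister_a between 0.3 and 2.2 N and linear speed of canister_a below 0.02 m/s) and (x of canister_b_mid in the frame of box between -0.01 and 0.01 m and y of canister_b_mid in the frame of box between -0.095 and 0.095 m and z of canister_b_mid in the frame of box between 0.06 and 0.069 m and angle between canister_b_mid's own z axis and vertical below 0.08 rad and contact force between box and canister_b between 0.3 and 2.2 N and linear speed of canister_b below 0.02 m/s)))); the robot touches nothing.
It fails at once if a canister is tipped by more than 0.7 rad (angle between any of canister_a_mid, canister_b_mid, canister_c_mid's own z axis and vertical above 0.7 rad).
It fails at once if a bystander is moved by more than 30 mm (distance of any of eyepiece, spool, micrometer, adapter_ring, screwdriver, star_knob from where it was at the start of the episode above 0.03 m).
It also fails if it takes over 72 s, if anything falls off the work surface, if the arm or the gripper's body presses on something with over 40 N, if the wrist force passes 120 N, or if a joint passes its speed limit or range.

### The arm

A 6-joint arm with a two-finger parallel gripper is mounted at the origin on the work surface. World frame = base frame: x ahead of the robot, y to its left, z up, the work surface at z = 0. Lengths are in m, angles in rad, forces in N, time in s.
With the tool pointing down it reaches from about 0.35 to 1 m from the base axis. Payload 7.1 kg.
Tool frame: the origin (TCP) lies between the finger pads; the fingertips stand 8 mm ahead of it and the grasp point (between the pads) lies 11 mm behind it (manip.tip_extent is the distance from the TCP to the fingertips, in m); z points along the fingers, y is the direction in which the jaws open and shut (so a half turn about z gives the same grasp; the last joint's range is limited). The gripper opens to 85 mm and grips with 20 to 120 N. Pads are 22 mm wide; open, the fingers measure 114 mm over their backs; the gripper's body (76 mm by 85 mm) begins 54 mm behind the grasp point. The pads swing forward as they close: fully open they stand 13 mm farther back than shut.
Start: joints at [1.284, 0.423, 1.63, -0, 1.089, -0.019], TCP at [0.165, 0.603, 0.239] pointing down, gripper open.
Joint ranges: [-3, 3], [-0.9, 2.11], [0.09, 2.58], [-1.31, 4.45], [0.11, 2.69], [-2.54, 2.54]. Speed limits (rad/s): [2.39, 2.39, 3.01, 3.14, 3.14, 3.14].

### API

Orientations are given as [roll, pitch, yaw] about the fixed x, y, z axes, in that order (R = Rz(yaw) Ry(pitch) Rx(roll)).
In Python, from rig import manip gives the robot as it stands.
- The arm moves only by the shell command python3 -m inch 'ROWS' [OPENING] [FORCE]. ROWS is JSON, a list of rows, each an object of numbers: "dx", "dy", "dz": the shift along the tool's x, y, z in mm; "ax", "ay", "az": the turn, a rotation vector about the tool's x, y, z in rad. A call has 1 to 10 rows; each row is the pose to reach, as a shift and turn from the pose measured when the call began, along the tool's axes at that moment; what a row does not reach only later rows make up. A row lasts 1/12 s, in which the tool goes at most 41.7 mm and 7.16 degrees, less where a joint would pass 70% of its speed; a pose out of reach is approached as far as the arm can. A call with a gripper value outside its range is refused whole. OPENING is the opening, from 0 (shut) to 1 (fully open), set as the call begins (- or left out, the last holds). The fingers move at their own pace and stop on an object; FORCE is the grip in N (left out, the last holds). Time passes only in rows, so rows that repeat a pose let the fingers close. It gives the time, the measured TCP pose, the force and the opening at its end, in the units of the state.
- manip.get_state(): the state, without advancing time (a new reading comes with each control period).
- manip.capture(name): name is "scene" or "top" or "wrist"; returns a dict with "color" (384x512x3 uint8, red, green, blue), "intrinsics" (3x3 intrinsics, pixels), "T" (4x4, takes a point from camera to world coordinates). Camera axes: x right, y up, looking along -z (the intrinsics and any distortion apply to the point x, -y, -z); pixel columns grow to the right and rows downward; lengths in m; the calibration is good to about 2 mm. A picture is of the moment at which its call begins. There is no depth.
- manip.sign_off(): hands the job in, once; it reports no verdict.
The state is a dict: "t": time; "q": joint angles; "qd": joint speeds; "joint_torque": joint torques, N m; "tcp_pos": TCP position; "tcp_rot": TCP orientation; "contact_force": force on the tool from outside, world axes, zero at the start; "moment": the same for the moment, N m; "gripper_width": finger opening in m.
Only numpy, scipy, OpenCV 4.12 (cv2) and the standard library are available. Lean on these libraries where they do the work, as an engineer would, in place of code of your own. Each camera call takes 0.05 s, during which the arm holds its last target.

## Working session

There is one attempt and no reset: what is moved stays moved. The work goes in short steps, Python scripts to look and compute and a shell command to move; the robot and the scene stay as the last step left them, time stands still between calls to the robot, and variables do not carry over. Pictures are saved under pics/ and viewed, and the job is handed in when it is done.

```bash
ls; mkdir -p pics; python3 - <<'E'
from rig import manip
import cv2
print(manip.get_state())
for n in ("scene","top","wrist"):
    c=manip.capture(n); cv2.imwrite(f"pics/{n}0.png",c["color"][:,:,::-1]); print(n,c["intrinsics"].tolist(),c["T"].round(4).tolist(),[k for k in c])
E
```

```text
pics
{'t': 0.0, 'q': array([ 1.28402783e+00,  4.23841015e-01,  1.63071725e+00, -2.55908576e-05,
        1.08860900e+00, -1.89860705e-02]), 'qd': array([-0.00255292,  0.0002789 , -0.000671  , -0.00048365,  0.0013906 ,
        0.00012047]), 'joint_torque': array([-4.90145321e-04, -5.57388783e+01, -2.81731421e+01, -1.69967971e-04,
        7.31770444e-03, -7.30279794e-06]), 'tcp_pos': array([0.1651878 , 0.60220206, 0.23853487]), 'tcp_rot': array([-3.14001790e+00, -7.24351632e-06,  2.87382210e+00]), 'contact_force': array([-0.08033753, -0.23022039,  0.47874905]), 'moment': array([ 0.01967377, -0.02686041,  0.02768871]), 'gripper_width': 0.08536218077909438}
scene [[483.9705478917868, 0.0, 254.7614358028343], [0.0, 483.9705478917868, 189.58130572719946], [0.0, 0.0, 1.0]] [[-0.8454, -0.4491, 0.289, 0.8242], [0.534, -0.705, 0.4667, 0.489], [-0.0059, 0.5489, 0.8358, 0.953], [0.0, 0.0, 0.0, 1.0]] ['color', 'intrinsics', 'T']
top [[379.03466625467627, 0.0, 256.95003069346814], [0.0, 379.03466625467627, 194.6297599165695], [0.0, 0.0, 1.0]] [[-0.0538, 0.9733, -0.2229, 0.3302], [-0.9986, -0.0525, 0.0118, -0.0072], [-0.0003, 0.2233, 0.9748, 0.9393], [0.0, 0.0, 0.0, 1.0]] ['color', 'intrinsics', 'T']
wrist [[314.7431616737542, 0.0, 255.57885355357956], [0.0, 314.7431616737542, 196.60339433562976], [0.0, 0.0, 1.0]] [[0.2639, -0.9304, -0.2545, 0.1002], [0.9646, 0.254, 0.0717, 0.6207], [-0.0021, -0.2644, 0.9644, 0.3735], [0.0, 0.0, 0.0, 1.0]] ['color', 'intrinsics', 'T']
```

View pics/scene0.png

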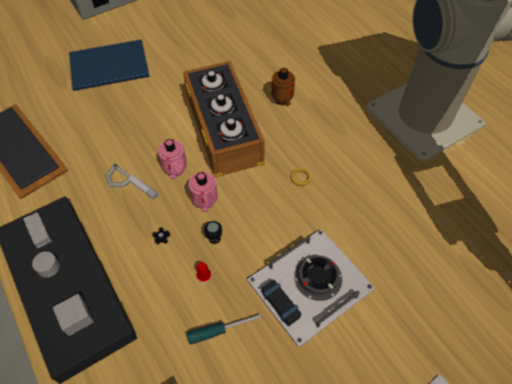

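View pics/top0.png

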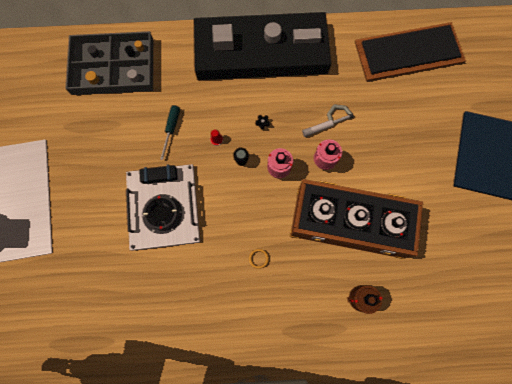

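View pics/wrist0.png

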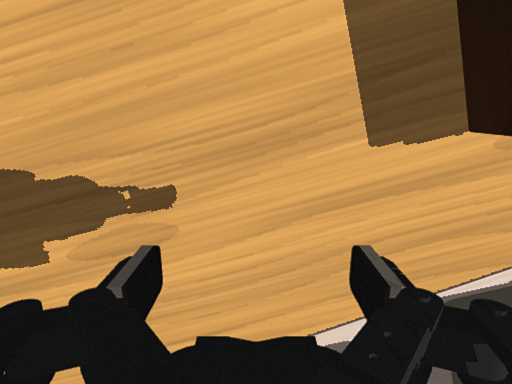

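```bash
cat > h.py <<'E'
import numpy as np, cv2
from rig import manip
from scipy.spatial.transform import Rotation as R
def ray(c,uv):
    K,T=c["intrinsics"],np.array(c["T"])
    d=np.linalg.inv(K)@np.array([uv[0],uv[1],1.]); d=np.array([d[0],-d[1],-d[2]])
    return T[:3,3],T[:3,:3]@d
def onz(c,uv,z):
    o,d=ray(c,uv); return o+d*(z-o[2])/d[2]
def proj(c,p):
    K,T=c["intrinsics"],np.array(c["T"])
    x=T[:3,:3].T@(np.array(p)-T[:3,3]); x=np.array([x[0],-x[1],-x[2]]); u=K@x; return u[:2]/u[2]
def tri(c1,u1,c2,u2):
    o,d=ray(c1,u1);p,e=ray(c2,u2)
    A=np.stack([d,-e],1); s=np.linalg.lstsq(A,p-o,rcond=None)[0]
    a=o+d*s[0];b=p+e*s[1]; return (a+b)/2,np.linalg.norm(a-b)
def goal(pos,yaw,st=None):
    """tool pointing down at pos with yaw; prints dx dy dz ax ay az"""
    st=st or manip.get_state()
    Rc=R.from_euler('xyz',st["tcp_rot"]); Rg=R.from_euler('xyz',[np.pi,0,yaw])
    d=Rc.inv().apply(np.array(pos)-st["tcp_pos"])*1000
    a=(Rc.inv()*Rg).as_rotvec()
    print("d",d.round(1),"a",a.round(3), "rows lin %.1f ang %.1f"%(np.linalg.norm(d)/41.7,np.linalg.norm(a)/0.125)); return d,a
def stt():
    s=manip.get_state(); print("t%.2f"%s["t"],"pos",s["tcp_pos"].round(4),"rot",s["tcp_rot"].round(3),"F",s["contact_force"].round(2),"w",round(s["gripper_width"],4),"q",s["q"].round(2)); return s
def crop(c,u0,v0,u1,v1,k,name):
    cv2.imwrite("pics/"+name,cv2.resize(c["color"][v0:v1,u0:u1,::-1],None,fx=k,fy=k,interpolation=cv2.INTER_CUBIC))
E
python3 - <<'E'
from h import *
c=manip.capture("top"); crop(c,280,170,430,270,5,"t_box.png"); crop(c,115,155,215,255,6,"t_car.png")
s=manip.capture("scene"); crop(s,175,50,285,180,4,"s_box.png")
cv2.imwrite("top.png",c["color"][:,:,::-1])
import pickle; pickle.dump((c,s),open("c0.pkl","wb"))
# metal lids: bright low-sat regions
for n,im,box,c_ in (("top",c["color"],(290,180,430,260),c),("scene",s["color"],(180,55,270,175),s)):
    hsv=cv2.cvtColor(im,cv2.COLOR_RGB2HSV); m=((hsv[...,1]<60)&(hsv[...,2]>120)).astype(np.uint8)
    M=np.zeros_like(m); u0,v0,u1,v1=box; M[v0:v1,u0:u1]=m[v0:v1,u0:u1]
    cs,_=cv2.findContours(M,cv2.RETR_EXTERNAL,cv2.CHAIN_APPROX_NONE)
    for k in cs:
        if cv2.contourArea(k)>60:
            e=cv2.fitEllipse(k); print(n,np.round(e[0],1),np.round(e[1],1),onz(c_,e[0],0.096).round(4))
E
```

```text
top [395.6 222.4] [18.  20.5] [ 0.4423 -0.3247  0.096 ]
top [358.7 215.5] [18.1 20.1] [ 0.4626 -0.2438  0.096 ]
top [323.4 209.1] [18.1 19.6] [ 0.4814 -0.1657  0.096 ]
scene [230.9 127.9] [14.4 19.4] [ 0.4832 -0.1636  0.096 ]
scene [221.4 103.6] [13.6 18.1] [ 0.4636 -0.2414  0.096 ]
scene [211.8  80. ] [12.9 17.7] [ 0.4437 -0.323   0.096 ]
```

View pics/t_box.png

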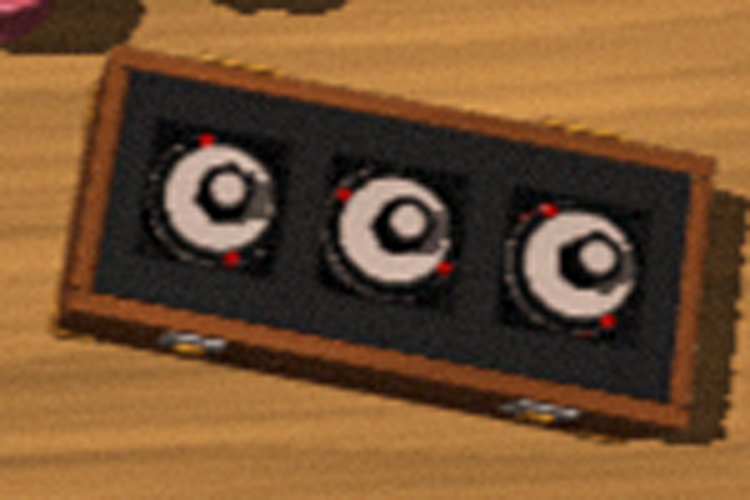

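View pics/t_car.png

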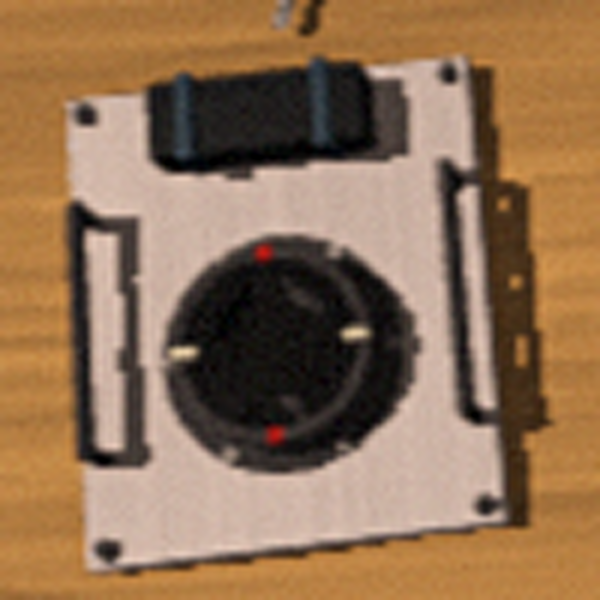

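View pics/s_box.png

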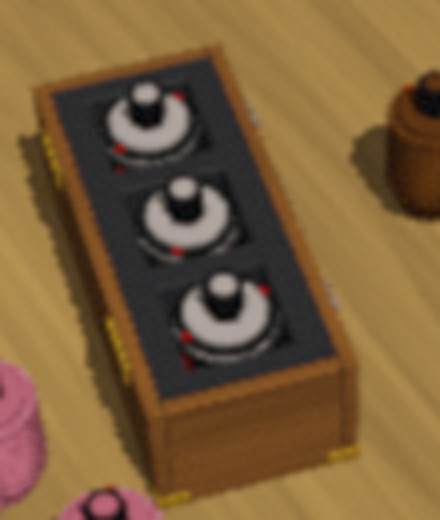

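```bash
python3 - <<'E'
from h import *
import pickle
c,s=pickle.load(open("c0.pkl","rb"))
print("tip",manip.tip_extent)
for n,uv,z in (("eyep",(241,157),.05),("spool",(216,137),.04),("mic",(328,122),.01),("ring",(260,259),.005),("screw",(171,133),.01),("star",(263,121),.02),("pink1",(280,163),.05),("pink2",(328,155),.05),("brown",(368,299),.05)):
    print(n,onz(c,uv,z).round(3))
# red + white marks of seat
for n,cc,box in (("top",c,(130,180,200,240)),("scene",s,(285,240,350,310))):
    hsv=cv2.cvtColor(cc["color"],cv2.COLOR_RGB2HSV); H,S,V=cv2.split(hsv)
    u0,v0,u1,v1=box
    red=(((H<10)|(H>170))&(S>150)&(V>80)).astype(np.uint8)
    M=np.zeros_like(red);M[v0:v1,u0:u1]=red[v0:v1,u0:u1]
    k,l,st,ce=cv2.connectedComponentsWithStats(M)
    P=[]
    for i in range(1,k):
        if st[i,4]>=3: p=onz(cc,ce[i],.040); P.append(p); print(n,"red",ce[i].round(1),st[i,4],p.round(4))
    if len(P)==2: print("mid",((P[0]+P[1])/2).round(4),"len",np.linalg.norm(P[0]-P[1]).round(4),"ang",np.arctan2(*(P[0]-P[1])[[1,0]]).round(3))
# carrier corners via plate mask in top: bright low sat
    wh=((S<70)&(V>130)).astype(np.uint8)
    M=np.zeros_like(wh); 
    u0,v0,u1,v1=(115,155,215,260) if n=="top" else (240,225,380,345)
    M[v0:v1,u0:u1]=wh[v0:v1,u0:u1]
    cs,_=cv2.findContours(M,cv2.RETR_EXTERNAL,cv2.CHAIN_APPROX_NONE); cs=max(cs,key=cv2.contourArea)
    w=np.array([onz(cc,p[0],.016)[:2] for p in cs]); r=cv2.minAreaRect((w*1000).astype(np.float32)); print(n,"plate",r)
E
```

```text
tip 0.008
eyep [0.631 0.016 0.05 ]
spool [0.69  0.077 0.04 ]
mic [ 0.728 -0.216  0.01 ]
ring [ 0.383 -0.017  0.005]
screw [0.72  0.197 0.01 ]
star [ 0.736 -0.045  0.02 ]
pink1 [ 0.61  -0.079  0.05 ]
pink2 [ 0.624 -0.198  0.05 ]
brown [ 0.278 -0.256  0.05 ]
top red [158.2 196.8] 8 [0.5435 0.2218 0.04  ]
top red [160.1 227.1] 8 [0.4688 0.217  0.04  ]
mid [0.5062 0.2194 0.04  ] len 0.0748 ang 0.064
top plate ((525.8985595703125, 219.74427795410156), (198.10057067871094, 168.9099884033203), 3.8774125576019287)
scene red [332.3 263. ] 7 [0.4706 0.2168 0.04  ]
scene red [304.3 283.1] 12 [0.5444 0.2218 0.04  ]
mid [0.5075 0.2193 0.04  ] len 0.0739 ang -3.075
scene plate ((527.412109375, 222.26248168945312), (201.0442352294922, 170.8751678466797), 3.7552895545959473)
```

```bash
python3 -c "
from h import *
goal([.482,-.1645,.25],1.33)"
```

```text
d [-508.4 -655.9  -10.6] a [-1.000e-03  1.000e-03  1.544e+00] rows lin 19.9 ang 12.4
```

```bash
python3 -m inch '[{"dx":-508,"dy":-656,"dz":-11,"az":1.544},{"dx":-508,"dy":-656,"dz":-11,"az":1.544},{"dx":-508,"dy":-656,"dz":-11,"az":1.544},{"dx":-508,"dy":-656,"dz":-11,"az":1.544},{"dx":-508,"dy":-656,"dz":-11,"az":1.544},{"dx":-508,"dy":-656,"dz":-11,"az":1.544},{"dx":-508,"dy":-656,"dz":-11,"az":1.544},{"dx":-508,"dy":-656,"dz":-11,"az":1.544},{"dx":-508,"dy":-656,"dz":-11,"az":1.544},{"dx":-508,"dy":-656,"dz":-11,"az":1.544}]' 1; python3 -c "
from h import *
stt();goal([.482,-.1645,.25],1.33)"
```

```text
t0.25 pos [0.1653 0.6025 0.239 ] rot [-3.141 -0.     2.874] F [ 0.4  -0.64  0.3 ] w 0.0854 q [ 1.28  0.42  1.63 -0.    1.09 -0.02]
d [-508.4 -655.9  -10.6] a [-1.000e-03  1.000e-03  1.544e+00] rows lin 19.9 ang 12.4$[0]: bad value
```

```bash
python3 -m inch '[{"dx":-254,"dy":-328,"dz":-6,"az":0.77},{"dx":-254,"dy":-328,"dz":-6,"az":0.77},{"dx":-254,"dy":-328,"dz":-6,"az":0.77},{"dx":-254,"dy":-328,"dz":-6,"az":0.77},{"dx":-254,"dy":-328,"dz":-6,"az":0.77},{"dx":-254,"dy":-328,"dz":-6,"az":0.77},{"dx":-254,"dy":-328,"dz":-6,"az":0.77},{"dx":-254,"dy":-328,"dz":-6,"az":0.77},{"dx":-254,"dy":-328,"dz":-6,"az":0.77},{"dx":-254,"dy":-328,"dz":-6,"az":0.77}]' 1; python3 -c "
from h import *
stt();goal([.482,-.1645,.25],1.33)"
```

```text
t0.25 pos [0.1653 0.6025 0.239 ] rot [-3.141 -0.     2.874] F [ 0.4  -0.64  0.3 ] w 0.0854 q [ 1.28  0.42  1.63 -0.    1.09 -0.02]
d [-508.4 -655.9  -10.6] a [-1.000e-03  1.000e-03  1.544e+00] rows lin 19.9 ang 12.4$[0]: bad value
```

```bash
python3 -m inch --help | head -30; python3 -m inch '[{"dx":-25,"dy":-32,"dz":-1,"az":0.077},{"dx":-50,"dy":-65,"dz":-1,"az":0.154},{"dx":-76,"dy":-98,"dz":-2,"az":0.231},{"dx":-102,"dy":-131,"dz":-2,"az":0.308},{"dx":-127,"dy":-164,"dz":-3,"az":0.385},{"dx":-152,"dy":-197,"dz":-3,"az":0.46},{"dx":-178,"dy":-230,"dz":-4,"az":0.54},{"dx":-203,"dy":-262,"dz":-4,"az":0.617},{"dx":-228,"dy":-295,"dz":-5,"az":0.69},{"dx":-254,"dy":-328,"dz":-6,"az":0.77}]' 1; python3 -c "
from h import *
stt();goal([.482,-.1645,.25],1.33)"
```

```text
t0.25 pos [0.1653 0.6025 0.239 ] rot [-3.141 -0.     2.874] F [ 0.4  -0.64  0.3 ] w 0.0854 q [ 1.28  0.42  1.63 -0.    1.09 -0.02]
d [-508.4 -655.9  -10.6] a [-1.000e-03  1.000e-03  1.544e+00] rows lin 19.9 ang 12.4invalid input: not JSON, or not a number
$[0]: bad value
```

Perhaps every one of the six keys is needed, or integer/limit issues; test one row.

```bash
python3 -m inch '[{"dx":-25,"dy":-32,"dz":-1,"ax":0,"ay":0,"az":0.077}]' 1; echo; python3 -m inch '[{"dx":-50,"dy":-64,"dz":-1,"ax":0,"ay":0,"az":0.15}]'; echo;  python3 -c "
from h import *
stt();goal([.482,-.1645,.25],1.33)"
```

```text
t: 0.33
tcp_pos: [0.1798, 0.5694, 0.24]
tcp_rot: [3.138, -0.001, 2.8]
contact_force: [0.4, -0.1, 0.5]
gripper_width: 0.0852

t: 0.42
tcp_pos: [0.1942, 0.5261, 0.2399]
tcp_rot: [3.138, -0.001, 2.671]
contact_force: [1.0, 0.4, -0.0]
gripper_width: 0.0854

t0.42 pos [0.1942 0.5261 0.2399] rot [ 3.138e+00 -1.000e-03  2.671e+00] F [ 0.97  0.41 -0.05] w 0.0854 q [1.2  0.33 1.78 0.   1.04 0.09]
d [-569.6 -485.   -12.5] a [ 0.002 -0.003  1.341] rows lin 17.9 ang 10.7
```

```bash
python3 -m inch '[{"dx":-570,"dy":-485,"dz":-12,"ax":0,"ay":0,"az":1.34},{"dx":-570,"dy":-485,"dz":-12,"ax":0,"ay":0,"az":1.34},{"dx":-570,"dy":-485,"dz":-12,"ax":0,"ay":0,"az":1.34},{"dx":-570,"dy":-485,"dz":-12,"ax":0,"ay":0,"az":1.34},{"dx":-570,"dy":-485,"dz":-12,"ax":0,"ay":0,"az":1.34},{"dx":-570,"dy":-485,"dz":-12,"ax":0,"ay":0,"az":1.34},{"dx":-570,"dy":-485,"dz":-12,"ax":0,"ay":0,"az":1.34},{"dx":-570,"dy":-485,"dz":-12,"ax":0,"ay":0,"az":1.34},{"dx":-570,"dy":-485,"dz":-12,"ax":0,"ay":0,"az":1.34},{"dx":-570,"dy":-485,"dz":-12,"ax":0,"ay":0,"az":1.34}]' 0.7; python3 -c "
from h import *
stt();goal([.482,-.1645,.25],1.33)"
```

```text
t: 1.25
tcp_pos: [0.355, 0.1392, 0.2458]
tcp_rot: [3.141, -0.004, 1.416]
contact_force: [0.6, 0.4, -0.4]
gripper_width: 0.0601
t1.25 pos [0.355  0.1392 0.2458] rot [ 3.141 -0.004  1.416] F [ 0.64  0.35 -0.37] w 0.0601 q [0.34 0.04 2.13 0.   0.97 0.49]
d [-280.5  172.3   -5.3] a [ 0.    -0.004  0.086] rows lin 7.9 ang 0.7
```

```bash
python3 -m inch '[{"dx":-280,"dy":172,"dz":-5,"ax":0,"ay":-0.004,"az":0.086},{"dx":-280,"dy":172,"dz":-5,"ax":0,"ay":-0.004,"az":0.086},{"dx":-280,"dy":172,"dz":-5,"ax":0,"ay":-0.004,"az":0.086},{"dx":-280,"dy":172,"dz":-5,"ax":0,"ay":-0.004,"az":0.086},{"dx":-280,"dy":172,"dz":-5,"ax":0,"ay":-0.004,"az":0.086},{"dx":-280,"dy":172,"dz":-5,"ax":0,"ay":-0.004,"az":0.086},{"dx":-280,"dy":172,"dz":-5,"ax":0,"ay":-0.004,"az":0.086},{"dx":-280,"dy":172,"dz":-5,"ax":0,"ay":-0.004,"az":0.086},{"dx":-280,"dy":172,"dz":-5,"ax":0,"ay":-0.004,"az":0.086},{"dx":-280,"dy":172,"dz":-5,"ax":0,"ay":-0.004,"az":0.086}]'; python3 -c "
from h import *
stt();goal([.482,-.1645,.25],1.33)
c=manip.capture('wrist'); cv2.imwrite('pics/w1.png',c['color'][:,:,::-1])
for p in ([.482,-.1645,.117],[.463,-.2425,.117]): print(proj(c,p))"
```

```text
t: 2.08
tcp_pos: [0.4821, -0.1657, 0.2494]
tcp_rot: [3.141, -0.0, 1.327]
contact_force: [-0.2, 0.8, -0.7]
gripper_width: 0.0596
t2.08 pos [ 0.4821 -0.1657  0.2494] rot [ 3.141 -0.     1.327] F [-0.15  0.78 -0.75] w 0.0596 q [-0.35  0.24  1.87  0.    1.03 -0.11]
d [ 1.2 -0.4 -0.6] a [ 0.    -0.    -0.003] rows lin 0.0 ang 0.0
[255.77838894 188.48051069]
[256.13159662 271.1720496 ]
```

View pics/w1.png

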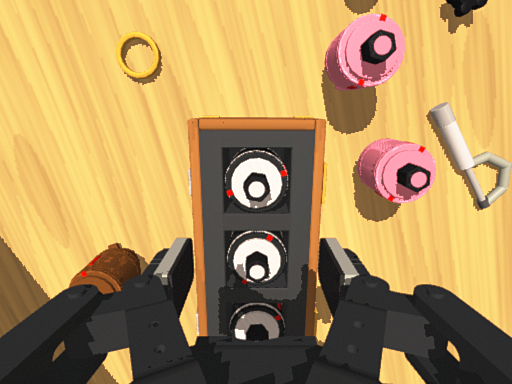

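```bash
python3 -c "
from h import *
c=manip.capture('wrist'); crop(c,200,130,320,350,3,'w1c.png')
st=manip.get_state()
for uv in ((257.5,188.5),(257,271)): print(onz(c,uv,.117))
goal([.4825,-.1645,.108],1.33)"
```

```text
[ 0.48259652 -0.16338998  0.117     ]
[ 0.46310997 -0.24100056  0.117     ]
d [ -0.7   1.7 141.3] a [-0.001 -0.001 -0.   ] rows lin 3.4 ang 0.0
```

View pics/w1c.png

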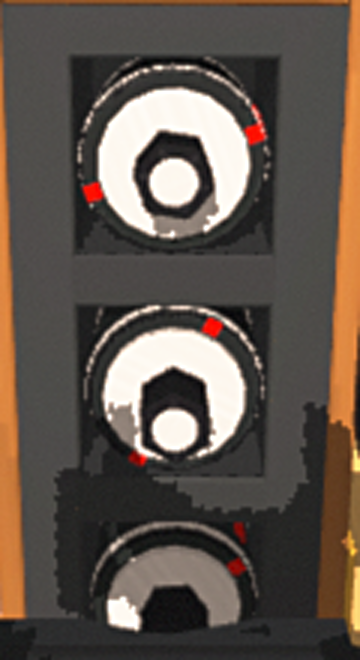

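```bash
python3 -m inch '[{"dx":-0.5,"dy":1,"dz":110,"ax":0,"ay":0,"az":0},{"dx":-0.5,"dy":1,"dz":110,"ax":0,"ay":0,"az":0},{"dx":-0.5,"dy":1,"dz":110,"ax":0,"ay":0,"az":0},{"dx":-0.5,"dy":1,"dz":141,"ax":0,"ay":0,"az":0},{"dx":-0.5,"dy":1,"dz":141,"ax":0,"ay":0,"az":0},{"dx":-0.5,"dy":1,"dz":141,"ax":0,"ay":0,"az":0}]' 0.5; python3 -m inch '[{"dx":0,"dy":0,"dz":0,"ax":0,"ay":0,"az":0},{"dx":0,"dy":0,"dz":0,"ax":0,"ay":0,"az":0},{"dx":0,"dy":0,"dz":0,"ax":0,"ay":0,"az":0},{"dx":0,"dy":0,"dz":0,"ax":0,"ay":0,"az":0},{"dx":0,"dy":0,"dz":0,"ax":0,"ay":0,"az":0},{"dx":0,"dy":0,"dz":0,"ax":0,"ay":0,"az":0},{"dx":0,"dy":0,"dz":0,"ax":0,"ay":0,"az":0},{"dx":0,"dy":0,"dz":0,"ax":0,"ay":0,"az":0}]' 0 30;python3 -c "
from h import *
stt()
c=manip.capture('wrist'); cv2.imwrite('pics/w2.png',c['color'][:,:,::-1])"
```

```text
t: 2.68
tcp_pos: [0.4807, -0.1626, 0.1078]
tcp_rot: [-3.137, -0.001, 1.331]
contact_force: [-0.0, -0.2, 0.1]
gripper_width: 0.043
t: 3.35
tcp_pos: [0.4821, -0.1631, 0.1095]
tcp_rot: [-3.14, -0.001, 1.331]
contact_force: [-0.7, -0.1, 8.6]
gripper_width: 0.0228
t3.35 pos [ 0.4821 -0.1631  0.1095] rot [-3.140e+00 -1.000e-03  1.331e+00] F [-0.66 -0.08  8.63] w 0.0228 q [-0.35  0.46  1.97  0.    0.72 -0.11]
```

View pics/w2.png

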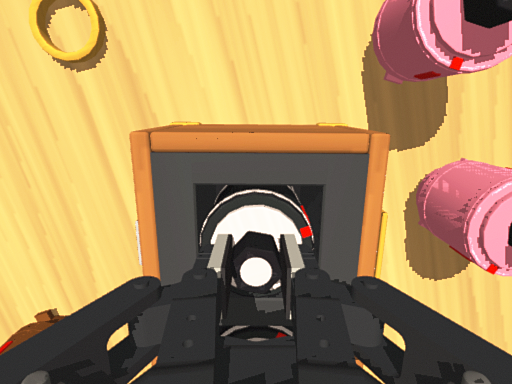

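```bash
python3 -m inch '[{"dx":0,"dy":0,"dz":-4,"ax":0,"ay":0,"az":0},{"dx":0,"dy":0,"dz":-9,"ax":0,"ay":0,"az":0},{"dx":0,"dy":0,"dz":-14,"ax":0,"ay":0,"az":0},{"dx":0,"dy":0,"dz":-14,"ax":0,"ay":0,"az":0},{"dx":0,"dy":0,"dz":-14,"ax":0,"ay":0,"az":0},{"dx":0,"dy":0,"dz":-14,"ax":0,"ay":0,"az":0}]'; for i in 1 2 3; do python3 -m inch '[{"dx":0,"dy":0,"dz":0,"ax":0,"ay":0,"az":0}]';done
```

```text
t: 3.9
tcp_pos: [0.4819, -0.1631, 0.1235]
tcp_rot: [-3.14, -0.001, 1.331]
contact_force: [-0.1, -0.2, -1.2]
gripper_width: 0.023
t: 3.98
tcp_pos: [0.4816, -0.163, 0.1233]
tcp_rot: [-3.14, -0.001, 1.331]
contact_force: [0.3, -0.0, -1.0]
gripper_width: 0.0229
t: 4.07
tcp_pos: [0.4816, -0.163, 0.1231]
tcp_rot: [-3.14, -0.001, 1.331]
contact_force: [0.9, -0.6, 0.0]
gripper_width: 0.0234
t: 4.15
tcp_pos: [0.4816, -0.163, 0.1229]
tcp_rot: [-3.139, -0.001, 1.331]
contact_force: [-0.6, 0.2, 0.0]
gripper_width: 0.0233
```

```bash
python3 -c "
from h import *
F=[]
for i in range(6):
    c=manip.capture('wrist'); F.append(manip.get_state()['contact_force'])
print(np.mean(F,0),np.array(F)[:,2]); stt()
c=manip.capture('scene'); crop(c,160,30,290,180,4,'s3.png'); cv2.imwrite('pics/w3.png',manip.capture('wrist')['color'][:,:,::-1])"
```

```text
[ 0.65054261 -0.27639831 -0.97436853] [-0.59943297 -0.25252735 -1.01732681 -0.61974387 -1.48091454 -1.87626564]
t4.45 pos [ 0.4816 -0.163   0.123 ] rot [-3.140e+00 -1.000e-03  1.331e+00] F [ 0.67 -1.06 -1.88] w 0.0227 q [-0.35  0.43  1.96  0.    0.75 -0.11]
```

View pics/w3.png

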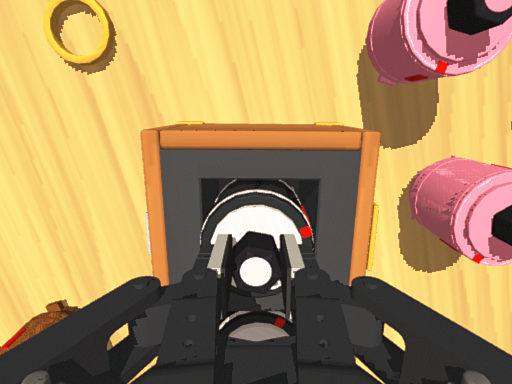

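View pics/s3.png

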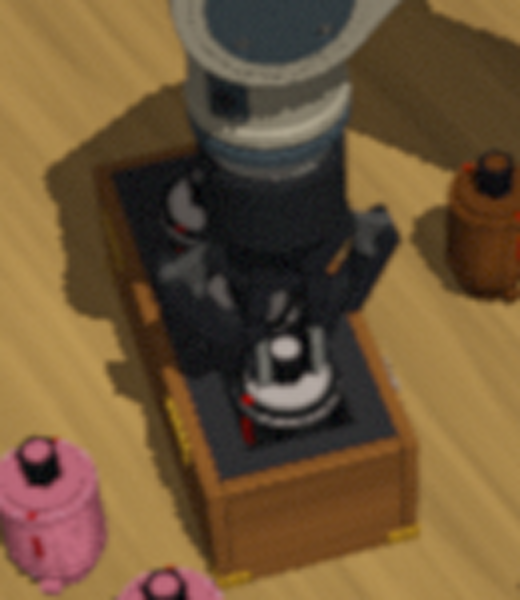

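```bash
python3 -m inch '[{"dx":0,"dy":0,"dz":4,"ax":0,"ay":0,"az":0},{"dx":0,"dy":0,"dz":9,"ax":0,"ay":0,"az":0},{"dx":0,"dy":0,"dz":13.5,"ax":0,"ay":0,"az":0},{"dx":0,"dy":0,"dz":13.5,"ax":0,"ay":0,"az":0},{"dx":0,"dy":0,"dz":13.5,"ax":0,"ay":0,"az":0}]'; python3 -m inch '[{"dx":0,"dy":0,"dz":0,"ax":0,"ay":0,"az":0},{"dx":0,"dy":0,"dz":0,"ax":0,"ay":0,"az":0},{"dx":0,"dy":0,"dz":0,"ax":0,"ay":0,"az":0},{"dx":0,"dy":0,"dz":-25,"ax":0,"ay":0,"az":0},{"dx":0,"dy":0,"dz":-42,"ax":0,"ay":0,"az":0},{"dx":0,"dy":0,"dz":-42,"ax":0,"ay":0,"az":0}]' 0.5; python3 -c "
from h import *
stt();goal([.463,-.2415,.150],1.33);c=manip.capture('wrist');cv2.imwrite('pics/w4.png',c['color'][:,:,::-1])"
```

```text
t: 4.97
tcp_pos: [0.482, -0.1632, 0.1093]
tcp_rot: [-3.14, -0.001, 1.331]
contact_force: [2.4, -0.4, -0.4]
gripper_width: 0.0229
t: 5.47
tcp_pos: [0.4837, -0.1638, 0.1539]
tcp_rot: [3.138, -0.0, 1.331]
contact_force: [0.3, 0.3, 0.1]
gripper_width: 0.0428
t5.47 pos [ 0.4837 -0.1638  0.1539] rot [ 3.138 -0.     1.331] F [0.27 0.3  0.09] w 0.0428 q [-0.35  0.38  1.94  0.    0.81 -0.11]
d [-80.4  -1.6   3.9] a [ 0.003 -0.     0.001] rows lin 1.9 ang 0.0
```

View pics/w4.png

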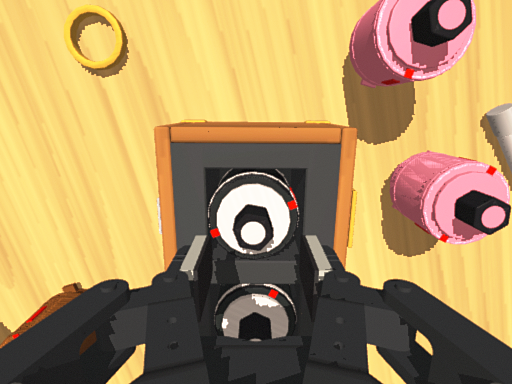

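```bash
python3 -m inch '[{"dx":-80,"dy":-1,"dz":0,"ax":0.003,"ay":0,"az":0},{"dx":-80,"dy":-1,"dz":0,"ax":0.003,"ay":0,"az":0},{"dx":-80,"dy":-1,"dz":0,"ax":0.003,"ay":0,"az":0},{"dx":-80,"dy":-1,"dz":30,"ax":0.003,"ay":0,"az":0},{"dx":-80,"dy":-1,"dz":46,"ax":0.003,"ay":0,"az":0},{"dx":-80,"dy":-1,"dz":46,"ax":0.003,"ay":0,"az":0}]' 0.5; python3 -m inch '[{"dx":0,"dy":0,"dz":0,"ax":0,"ay":0,"az":0},{"dx":0,"dy":0,"dz":0,"ax":0,"ay":0,"az":0},{"dx":0,"dy":0,"dz":0,"ax":0,"ay":0,"az":0},{"dx":0,"dy":0,"dz":0,"ax":0,"ay":0,"az":0},{"dx":0,"dy":0,"dz":0,"ax":0,"ay":0,"az":0},{"dx":0,"dy":0,"dz":0,"ax":0,"ay":0,"az":0}]' 0 30; python3 -m inch '[{"dx":0,"dy":0,"dz":-4,"ax":0,"ay":0,"az":0},{"dx":0,"dy":0,"dz":-9,"ax":0,"ay":0,"az":0},{"dx":0,"dy":0,"dz":-14,"ax":0,"ay":0,"az":0},{"dx":0,"dy":0,"dz":-14,"ax":0,"ay":0,"az":0},{"dx":0,"dy":0,"dz":-14,"ax":0,"ay":0,"az":0},{"dx":0,"dy":0,"dz":-14,"ax":0,"ay":0,"az":0}]'; python3 -c "
from h import *
F=[]
for i in range(8):
    c=manip.capture('wrist'); F.append(manip.get_state()['contact_force'])
print(np.mean(F,0),np.array(F)[:,2]); stt()
cv2.imwrite('pics/w5.png',manip.capture('wrist')['color'][:,:,::-1])"
```

```text
t: 6.02
tcp_pos: [0.4613, -0.2403, 0.1035]
tcp_rot: [-3.136, -0.002, 1.33]
contact_force: [0.3, -0.1, 0.5]
gripper_width: 0.0426
t: 6.52
tcp_pos: [0.4631, -0.241, 0.1048]
tcp_rot: [-3.14, -0.001, 1.33]
contact_force: [5.8, -1.2, 6.8]
gripper_width: 0.0211
t: 7.02
tcp_pos: [0.4625, -0.2407, 0.1185]
tcp_rot: [-3.139, -0.001, 1.33]
contact_force: [-0.0, -0.2, -4.3]
gripper_width: 0.0212
[-0.36627706 -0.00597624 -3.35425195] [-3.57592248 -3.36374638 -2.83424916 -3.76743231 -3.98164041 -2.92166043
 -3.65933878 -2.73002569]
t7.42 pos [ 0.4631 -0.241   0.1187] rot [-3.14e+00 -1.00e-03  1.33e+00] F [-1.05  0.03 -2.73] w 0.0212 q [-0.5   0.45  1.93  0.    0.76 -0.26]
```

View pics/w5.png

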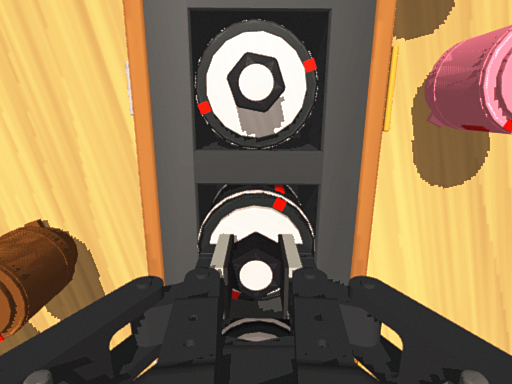

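```bash
python3 -m inch '[{"dx":0,"dy":0,"dz":-3,"ax":0,"ay":0,"az":0},{"dx":0,"dy":0,"dz":-10,"ax":0,"ay":0,"az":0},{"dx":0,"dy":0,"dz":-22,"ax":0,"ay":0,"az":0},{"dx":0,"dy":0,"dz":-38,"ax":0,"ay":0,"az":0},{"dx":0,"dy":0,"dz":-55,"ax":0,"ay":0,"az":0},{"dx":0,"dy":0,"dz":-73,"ax":0,"ay":0,"az":0},{"dx":0,"dy":0,"dz":-91,"ax":0,"ay":0,"az":0},{"dx":0,"dy":0,"dz":-104,"ax":0,"ay":0,"az":0},{"dx":0,"dy":0,"dz":-112,"ax":0,"ay":0,"az":0},{"dx":0,"dy":0,"dz":-115,"ax":0,"ay":0,"az":0}]' 0 60; python3 -c "
from h import *
stt();goal([.495,.02,.233],1.33);c=manip.capture('wrist');cv2.imwrite('pics/w6.png',c['color'][:,:,::-1])
c=manip.capture('top');crop(c,230,100,430,300,3,'t6.png')"
```

```text
t: 8.3
tcp_pos: [0.4638, -0.2414, 0.2355]
tcp_rot: [3.14, 0.0, 1.33]
contact_force: [0.1, 0.1, -4.4]
gripper_width: 0.0206
t8.30 pos [ 0.4638 -0.2414  0.2355] rot [3.14 0.   1.33] F [ 0.05  0.06 -4.42] w 0.0206 q [-0.5   0.28  1.86  0.    1.   -0.26]
d [261.3 -32.    2.4] a [0.001 0.    0.   ] rows lin 6.3 ang 0.0
```

View pics/t6.png

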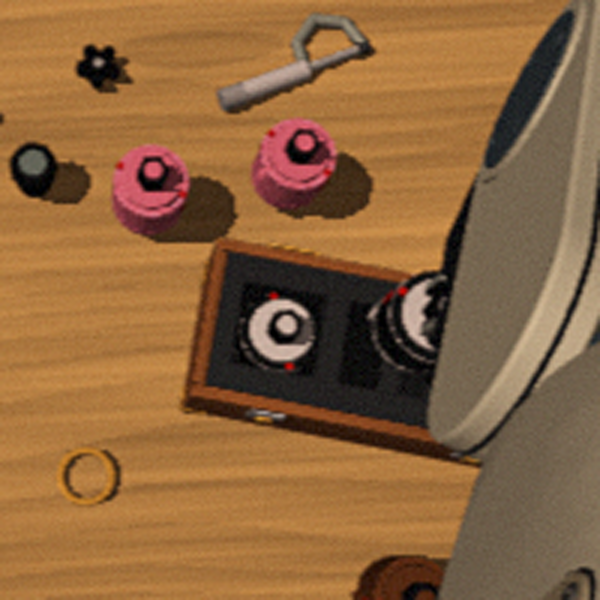

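View pics/w6.png

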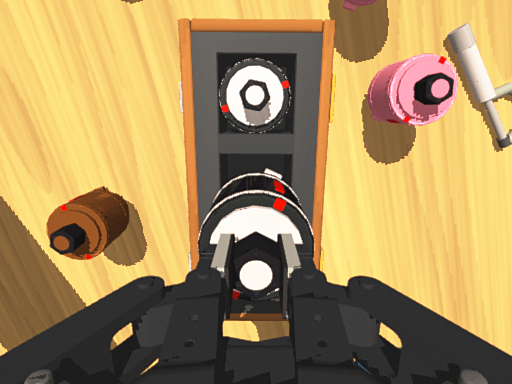

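```bash
python3 -m inch '[{"dx":3,"dy":0,"dz":0,"ax":0,"ay":0,"az":0},{"dx":10,"dy":-1,"dz":0,"ax":0,"ay":0,"az":0},{"dx":22,"dy":-2,"dz":0,"ax":0,"ay":0,"az":0},{"dx":40,"dy":-4,"dz":0,"ax":0,"ay":0,"az":0},{"dx":60,"dy":-6,"dz":0,"ax":0,"ay":0,"az":0},{"dx":82,"dy":-9,"dz":0,"ax":0,"ay":0,"az":0},{"dx":105,"dy":-12,"dz":0,"ax":0,"ay":0,"az":0},{"dx":129,"dy":-15,"dz":0,"ax":0,"ay":0,"az":0},{"dx":153,"dy":-18,"dz":0,"ax":0,"ay":0,"az":0},{"dx":177,"dy":-21,"dz":0,"ax":0,"ay":0,"az":0}]'; python3 -m inch '[{"dx":22,"dy":-3,"dz":0,"ax":0,"ay":0,"az":0},{"dx":42,"dy":-6,"dz":0,"ax":0,"ay":0,"az":0},{"dx":58,"dy":-8,"dz":0,"ax":0,"ay":0,"az":0},{"dx":71,"dy":-9,"dz":0,"ax":0,"ay":0,"az":0},{"dx":79,"dy":-10,"dz":0,"ax":0,"ay":0,"az":0},{"dx":82,"dy":-11,"dz":0,"ax":0,"ay":0,"az":0},{"dx":82,"dy":-11,"dz":0,"ax":0,"ay":0,"az":0}]'; python3 -c "
from h import *
stt();goal([.495,.02,.0935],1.33);c=manip.capture('wrist');cv2.imwrite('pics/w7.png',c['color'][:,:,::-1])"
```

```text
t: 9.23
tcp_pos: [0.4845, -0.062, 0.2336]
tcp_rot: [-3.14, -0.001, 1.331]
contact_force: [0.2, 0.3, -3.1]
gripper_width: 0.0202
t: 9.82
tcp_pos: [0.4929, 0.0211, 0.2334]
tcp_rot: [-3.139, -0.0, 1.332]
contact_force: [0.1, 0.3, -4.5]
gripper_width: 0.0204
t9.82 pos [0.4929 0.0211 0.2334] rot [-3.139 -0.     1.332] F [ 0.11  0.25 -4.5 ] w 0.0204 q [0.02 0.24 1.92 0.   0.99 0.26]
d [ -0.6   2.7 139.9] a [-0.003 -0.     0.002] rows lin 3.4 ang 0.0
```

View pics/w7.png

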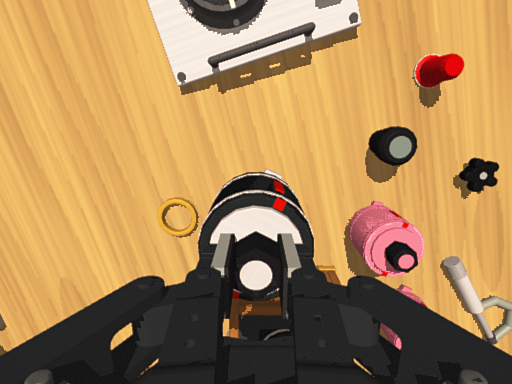

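```bash
python3 -m inch '[{"dx":0,"dy":0,"dz":5,"ax":0,"ay":0,"az":0},{"dx":0,"dy":0,"dz":18,"ax":0,"ay":0,"az":0},{"dx":0,"dy":0,"dz":38,"ax":0,"ay":0,"az":0},{"dx":0,"dy":0,"dz":60,"ax":0,"ay":0,"az":0},{"dx":0,"dy":0,"dz":82,"ax":0,"ay":0,"az":0},{"dx":0,"dy":0,"dz":104,"ax":0,"ay":0,"az":0},{"dx":0,"dy":0,"dz":121,"ax":0,"ay":0,"az":0},{"dx":0,"dy":0,"dz":131,"ax":0,"ay":0,"az":0},{"dx":0,"dy":0,"dz":135,"ax":0,"ay":0,"az":0},{"dx":0,"dy":0,"dz":135,"ax":0,"ay":0,"az":0}]'; python3 -m inch '[{"dx":0,"dy":0,"dz":2,"ax":0,"ay":0,"az":0},{"dx":0,"dy":0,"dz":4,"ax":0,"ay":0,"az":0},{"dx":0,"dy":0,"dz":4,"ax":0,"ay":0,"az":0},{"dx":0,"dy":0,"dz":4,"ax":0,"ay":0,"az":0}]'
```

```text
t: 10.7
tcp_pos: [0.4922, 0.0201, 0.0977]
tcp_rot: [-3.137, 0.0, 1.331]
contact_force: [-0.4, 0.7, -3.9]
gripper_width: 0.0203
t: 11.03
tcp_pos: [0.4926, 0.0202, 0.0943]
tcp_rot: [-3.139, -0.0, 1.331]
contact_force: [-0.6, -0.1, -4.1]
gripper_width: 0.0204
```

```bash
python3 -m inch '[{"dx":0,"dy":0,"dz":1,"ax":0,"ay":0,"az":0},{"dx":0,"dy":0,"dz":1.5,"ax":0,"ay":0,"az":0},{"dx":0,"dy":0,"dz":1.5,"ax":0,"ay":0,"az":0}]';python3 -m inch '[{"dx":0,"dy":0,"dz":1,"ax":0,"ay":0,"az":0},{"dx":0,"dy":0,"dz":1,"ax":0,"ay":0,"az":0}]'
```

```text
t: 11.28
tcp_pos: [0.4927, 0.0202, 0.093]
tcp_rot: [-3.139, -0.0, 1.331]
contact_force: [0.3, -0.4, -4.1]
gripper_width: 0.0204
t: 11.45
tcp_pos: [0.4929, 0.0203, 0.0928]
tcp_rot: [-3.139, -0.0, 1.331]
contact_force: [-2.2, 0.5, 7.3]
gripper_width: 0.0205
```

```bash
python3 -m inch '[{"dx":0,"dy":0,"dz":0,"ax":0,"ay":0,"az":0},{"dx":0,"dy":0,"dz":0,"ax":0,"ay":0,"az":0},{"dx":0,"dy":0,"dz":0,"ax":0,"ay":0,"az":0},{"dx":0,"dy":0,"dz":-30,"ax":0,"ay":0,"az":0},{"dx":0,"dy":0,"dz":-70,"ax":0,"ay":0,"az":0},{"dx":0,"dy":0,"dz":-110,"ax":0,"ay":0,"az":0},{"dx":0,"dy":0,"dz":-130,"ax":0,"ay":0,"az":0},{"dx":0,"dy":0,"dz":-130,"ax":0,"ay":0,"az":0}]' 0.6; python3 -c "
from h import *
stt();c=manip.capture('wrist');cv2.imwrite('pics/w8.png',c['color'][:,:,::-1])
c2=manip.capture('scene');crop(c2,160,40,360,320,2,'s8.png');import pickle;pickle.dump((c,c2),open('c8.pkl','wb'))"
```

```text
t: 12.12
tcp_pos: [0.4963, 0.0202, 0.2277]
tcp_rot: [3.135, -0.003, 1.331]
contact_force: [1.1, 0.1, -0.2]
gripper_width: 0.0512
t12.12 pos [0.4963 0.0202 0.2277] rot [ 3.135e+00 -3.000e-03  1.331e+00] F [ 1.07  0.05 -0.22] w 0.0512 q [0.02 0.25 1.92 0.   0.96 0.26]
```

View pics/w8.png

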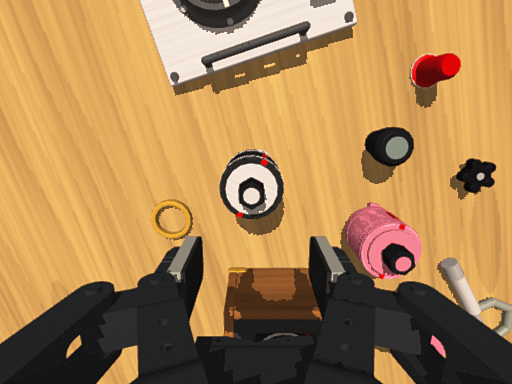

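View pics/s8.png

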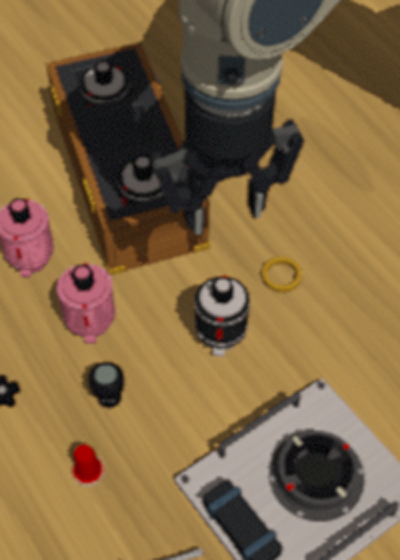

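```bash
cat > marks.py <<'E'
from h import *
def marks(c,box,z,mn=3):
    hsv=cv2.cvtColor(c["color"],cv2.COLOR_RGB2HSV); H,S,V=cv2.split(hsv); u0,v0,u1,v1=box
    red=(((H<8)|(H>172))&(S>170)&(V>80)).astype(np.uint8); M=np.zeros_like(red);M[v0:v1,u0:u1]=red[v0:v1,u0:u1]
    k,l,st,ce=cv2.connectedComponentsWithStats(M)
    for i in range(1,k):
        if st[i,4]>=mn: print(ce[i].round(1),st[i].tolist(),onz(c,ce[i],z).round(4))
def lid(c,box,z):
    hsv=cv2.cvtColor(c["color"],cv2.COLOR_RGB2HSV); H,S,V=cv2.split(hsv); u0,v0,u1,v1=box
    m=((S<60)&(V>130)).astype(np.uint8); M=np.zeros_like(m);M[v0:v1,u0:u1]=m[v0:v1,u0:u1]
    cs,_=cv2.findContours(M,cv2.RETR_EXTERNAL,cv2.CHAIN_APPROX_NONE)
    e=max(cs,key=cv2.contourArea); w=np.array([onz(c,p[0],z)[:2] for p in e],np.float32)*1000
    e=cv2.fitEllipse(cv2.convexHull(w)); print("lid",np.round(e[0],1),np.round(e[1],1))
E
python3 - <<'E'
from marks import *
import pickle
c,s=pickle.load(open('c8.pkl','rb'))
marks(c,(215,140,290,225),.08); lid(c,(215,140,290,225),.084)
crop(c,210,140,300,230,6,"w8c.png")
marks(s,(255,170,290,220),.08); lid(s,(255,170,290,220),.084)
E
```

```text
[264.1 155.3] [262, 153, 6, 5, 15] [0.5108 0.0459 0.08  ]
[263.8 162.1] [261, 159, 7, 7, 34] [0.5091 0.04   0.08  ]
[239.  214.5] [236, 212, 7, 6, 30] [ 0.4749 -0.0029  0.08  ]
lid [492.2  19.4] [47.4 47.8]
[269.2 199.4] [268, 199, 3, 2, 5] [0.5098 0.0392 0.08  ]
[269.1 206.8] [268, 205, 3, 5, 12] [0.5201 0.0545 0.08  ]
lid [492.4  19.3] [46.2 47.5]
```

View pics/w8c.png

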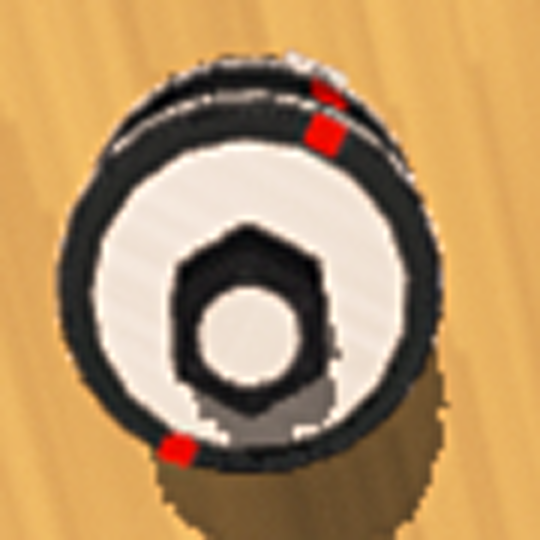

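```bash
python3 -c "
from h import *
goal([.4922,.0190,.19],3.3)"; python3 -m inch '[{"dx":0,"dy":-4,"dz":38,"ax":-0.006,"ay":0.003,"az":-1},{"dx":0,"dy":-4,"dz":38,"ax":-0.006,"ay":0.003,"az":-1},{"dx":0,"dy":-4,"dz":38,"ax":-0.006,"ay":0.003,"az":-1},{"dx":0,"dy":-4,"dz":38,"ax":-0.006,"ay":0.003,"az":-1},{"dx":0,"dy":-4,"dz":38,"ax":-0.006,"ay":0.003,"az":-1},{"dx":0,"dy":-4,"dz":38,"ax":-0.006,"ay":0.003,"az":-1},{"dx":0,"dy":-4,"dz":38,"ax":-0.006,"ay":0.003,"az":-1},{"dx":0,"dy":-4,"dz":38,"ax":-0.006,"ay":0.003,"az":-1}]' 1; python3 -c "
from h import *
goal([.4922,.0190,.19],3.3)"
```

```text
d [-1.5 -1.1 33.6] a [ 1.000e-03 -1.000e-03 -1.969e+00] rows lin 0.8 ang 15.8
t: 12.88
tcp_pos: [0.4884, 0.0211, 0.1836]
tcp_rot: [3.137, -0.003, 2.337]
contact_force: [-0.6, 0.2, 0.2]
gripper_width: 0.0851
d [-4.2  1.3 -6.4] a [ 0.005 -0.    -0.963] rows lin 0.2 ang 7.7
```

```bash
python3 -m inch '[{"dx":-4,"dy":1.3,"dz":-6,"ax":0,"ay":0,"az":-0.963},{"dx":-4,"dy":1.3,"dz":-6,"ax":0,"ay":0,"az":-0.963},{"dx":-4,"dy":1.3,"dz":-6,"ax":0,"ay":0,"az":-0.963},{"dx":-4,"dy":1.3,"dz":-6,"ax":0,"ay":0,"az":-0.963},{"dx":-4,"dy":1.3,"dz":-6,"ax":0,"ay":0,"az":-0.963},{"dx":-4,"dy":1.3,"dz":-6,"ax":0,"ay":0,"az":-0.963},{"dx":-4,"dy":1.3,"dz":-6,"ax":0,"ay":0,"az":-0.963},{"dx":-4,"dy":1.3,"dz":-6,"ax":0,"ay":0,"az":-0.963},{"dx":-4,"dy":1.3,"dz":-6,"ax":0,"ay":0,"az":-0.963},{"dx":-4,"dy":1.3,"dz":-6,"ax":0,"ay":0,"az":-0.963}]' 1; python3 - <<'E'
from marks import *
stt();goal([.4922,.0190,.05],3.3)
c=manip.capture('wrist');cv2.imwrite('pics/w9.png',c['color'][:,:,::-1])
E
```

```text
t: 13.72
tcp_pos: [0.4911, 0.0191, 0.1881]
tcp_rot: [3.136, -0.001, -2.986]
contact_force: [-0.0, -0.2, -0.4]
gripper_width: 0.0855
t13.72 pos [0.4911 0.0191 0.1881] rot [ 3.136e+00 -1.000e-03 -2.986e+00] F [-0.01 -0.17 -0.39] w 0.0855 q [ 0.01  0.3   1.96  0.01  0.88 -1.72]
d [ -1.2  -1.  138.1] a [ 0.005 -0.001 -0.003] rows lin 3.3 ang 0.0
```

View pics/w9.png

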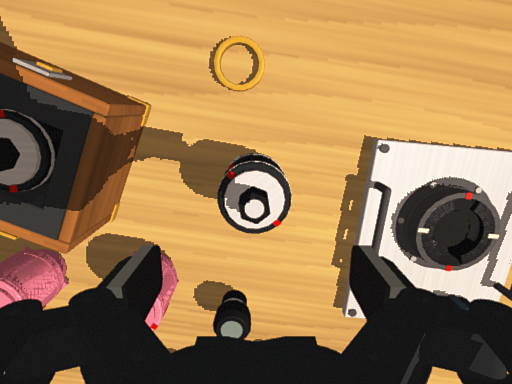

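```bash
python3 - <<'E'
from marks import *
c=manip.capture('wrist')
marks(c,(210,160,300,235),.08); lid(c,(215,165,295,235),.084)
print("seat"); marks(c,(390,170,512,280),.04)
stt()
E
```

```text
[229.9 166.1] [228, 163, 5, 7, 14] [ 0.4691 -0.0036  0.08  ]
[230.6 173.8] [227, 170, 8, 9, 38] [ 0.4751 -0.0022  0.08  ]
[276.6 222.1] [273, 219, 8, 7, 38] [0.5092 0.0405 0.08  ]
lid [492.1  19.3] [46.9 47.9]
seat
[468.2 194.9] [465, 192, 7, 7, 40] [0.469  0.2182 0.04  ]
[448.3 267. ] [446, 265, 6, 5, 26] [0.5435 0.2232 0.04  ]
t13.82 pos [0.4915 0.0191 0.1887] rot [ 3.136  0.    -2.986] F [ 0.12  1.25 -0.51] w 0.0853 q [ 0.01  0.3   1.96  0.01  0.88 -1.72]
```

```bash
python3 -m inch '[{"dx":-1,"dy":0,"dz":40,"ax":0.005,"ay":0,"az":0},{"dx":-1,"dy":0,"dz":75,"ax":0.005,"ay":0,"az":0},{"dx":-1,"dy":0,"dz":105,"ax":0.005,"ay":0,"az":0},{"dx":-1,"dy":0,"dz":125,"ax":0.005,"ay":0,"az":0},{"dx":-1,"dy":0,"dz":136,"ax":0.005,"ay":0,"az":0},{"dx":-1,"dy":0,"dz":138,"ax":0.005,"ay":0,"az":0},{"dx":-1,"dy":0,"dz":138,"ax":0.005,"ay":0,"az":0}]' 1;python3 - <<'E'
from h import *
stt();goal([.4922,.0192,.05],3.3)
E
```

```text
t: 14.4
tcp_pos: [0.4923, 0.02, 0.0504]
tcp_rot: [3.141, -0.001, -2.987]
contact_force: [-0.5, -0.1, 0.3]
gripper_width: 0.0854
t14.40 pos [0.4923 0.02   0.0504] rot [ 3.141e+00 -1.000e-03 -2.987e+00] F [-0.48 -0.12  0.32] w 0.0854 q [ 0.02  0.55  2.02  0.    0.58 -1.71]
d [ 0.2 -0.7  0.4] a [ 0.    -0.001 -0.003] rows lin 0.0 ang 0.0
```

```bash
python3 -m inch '[{"dx":0,"dy":-0.6,"dz":0,"ax":0,"ay":0,"az":0},{"dx":0,"dy":-0.6,"dz":0,"ax":0,"ay":0,"az":0},{"dx":0,"dy":-0.6,"dz":0,"ax":0,"ay":0,"az":0},{"dx":0,"dy":-0.6,"dz":0,"ax":0,"ay":0,"az":0},{"dx":0,"dy":-0.6,"dz":0,"ax":0,"ay":0,"az":0},{"dx":0,"dy":-0.6,"dz":0,"ax":0,"ay":0,"az":0}]' 0 60;python3 - <<'E'
from h import *
stt();c=manip.capture('wrist');cv2.imwrite('pics/w10.png',c['color'][:,:,::-1])
E
```

```text
t: 14.9
tcp_pos: [0.4936, 0.0193, 0.0521]
tcp_rot: [-3.141, 0.002, -2.987]
contact_force: [-0.3, -0.2, 6.6]
gripper_width: 0.059
t14.90 pos [0.4936 0.0193 0.0521] rot [-3.141e+00  2.000e-03 -2.987e+00] F [-0.26 -0.17  6.57] w 0.059 q [ 0.01  0.55  2.02  0.    0.58 -1.71]
```

View pics/w10.png

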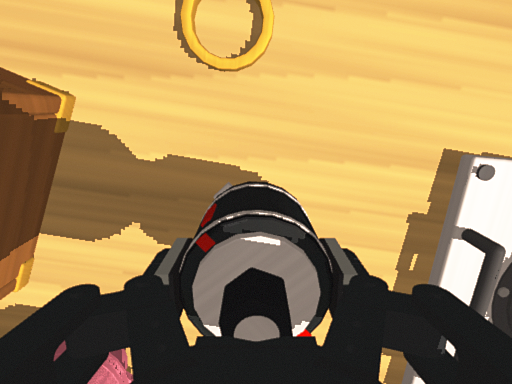

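```bash
python3 -m inch '[{"dx":0,"dy":0,"dz":-3,"ax":0,"ay":0,"az":0},{"dx":0,"dy":0,"dz":-10,"ax":0,"ay":0,"az":0},{"dx":0,"dy":0,"dz":-22,"ax":0,"ay":0,"az":0},{"dx":0,"dy":0,"dz":-37,"ax":0,"ay":0,"az":0},{"dx":0,"dy":0,"dz":-53,"ax":0,"ay":0,"az":0},{"dx":0,"dy":0,"dz":-65,"ax":0,"ay":0,"az":0},{"dx":0,"dy":0,"dz":-70,"ax":0,"ay":0,"az":0},{"dx":0,"dy":0,"dz":-70,"ax":0,"ay":0,"az":0}]' ;python3 - <<'E'
from h import *
stt();goal([.5066,.2200,.122],2.466); c=manip.capture('wrist');cv2.imwrite('pics/w11.png',c['color'][:,:,::-1])
E
```

```text
t: 15.62
tcp_pos: [0.4942, 0.0193, 0.1237]
tcp_rot: [-3.141, 0.005, -2.987]
contact_force: [0.3, -0.7, -3.9]
gripper_width: 0.0589
t15.62 pos [0.4942 0.0193 0.1237] rot [-3.141  0.005 -2.987] F [ 0.31 -0.7  -3.91] w 0.0589 q [ 0.01  0.41  2.    0.    0.73 -1.71]
d [-43.1 196.4   1.8] a [0.002 0.005 0.83 ] rows lin 4.8 ang 6.6
```

View pics/w11.png

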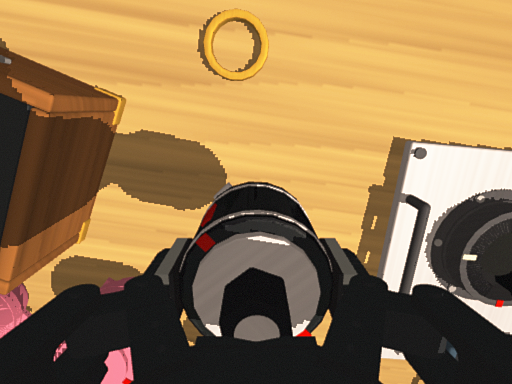

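```bash
cat >> marks.py <<'E'
def held(c,off=.0521):
    st=manip.get_state(); z=st["tcp_pos"][2]-off+.08
    a=st["tcp_rot"]; Rt=R.from_euler('xyz',a)
    hsv=cv2.cvtColor(c["color"],cv2.COLOR_RGB2HSV); H,S,V=cv2.split(hsv)
    m=(S<40)&(V>105)
    red=(((H<8)|(H>172))&(S>170)&(V>80)).astype(np.uint8); k,l,s,ce=cv2.connectedComponentsWithStats(red)
    P=[]
    for i in range(1,k):
        p=onz(c,ce[i],z); q=Rt.inv().apply(p-st["tcp_pos"])*1000
        if s[i,4]>=6 and np.hypot(q[0],q[1])<45: print(ce[i].round(1),s[i].tolist(),p.round(4),"tool",q.round(1)); P.append(p)
    return P
E
python3 - <<'E'
from marks import *
c=manip.capture('wrist'); stt(); held(c)
crop(c,150,170,370,350,3,"w11c.png")
E
```

```text
t15.72 pos [0.4932 0.0193 0.1222] rot [-3.141e+00  2.000e-03 -2.987e+00] F [-0.68 -0.33 -4.25] w 0.0589 q [ 0.01  0.41  2.    0.    0.73 -1.71]
[208.5 214.8] [201, 204, 16, 23, 128] [ 0.4654 -0.0017  0.1501] tool [ 30.6 -16.5 -28. ]
[204.9 242.1] [196, 233, 19, 19, 197] [ 0.4762 -0.0018  0.1501] tool [ 20.  -18.2 -27.9]
[304.6 333.6] [297, 329, 15, 8, 72] [0.5096 0.0424 0.1501] tool [-19.9  20.3 -27.9]
```

View pics/w11c.png

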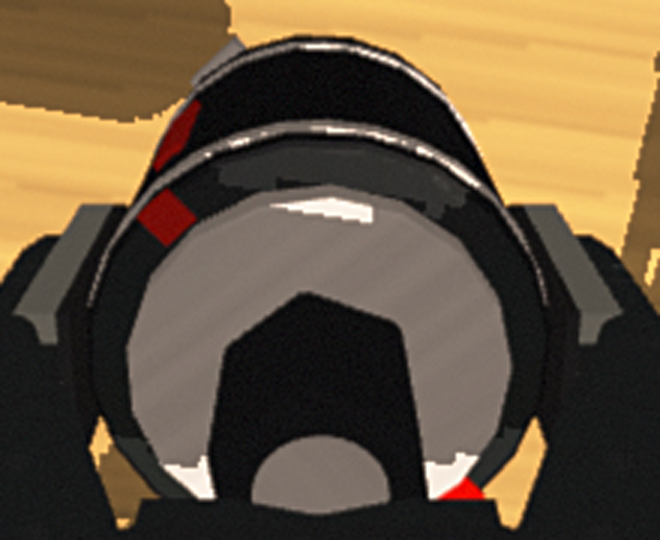

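```bash
python3 -c "
from h import *
goal([.5070,.2196,.122],2.466)"; python3 -m inch '[{"dx":-2,"dy":8,"dz":0,"ax":0,"ay":0,"az":0.05},{"dx":-7,"dy":30,"dz":0,"ax":0,"ay":0,"az":0.13},{"dx":-14,"dy":60,"dz":0,"ax":0,"ay":0,"az":0.25},{"dx":-21,"dy":92,"dz":0,"ax":0,"ay":0,"az":0.37},{"dx":-28,"dy":124,"dz":0,"ax":0,"ay":0,"az":0.49},{"dx":-35,"dy":154,"dz":0,"ax":0,"ay":0,"az":0.61},{"dx":-40,"dy":178,"dz":0,"ax":0,"ay":0,"az":0.73},{"dx":-43,"dy":192,"dz":0,"ax":0,"ay":0,"az":0.8},{"dx":-44,"dy":196,"dz":0,"ax":0,"ay":0.002,"az":0.83},{"dx":-44,"dy":196,"dz":0,"ax":0,"ay":0.002,"az":0.83}]';python3 - <<'E'
from marks import *
c=manip.capture('wrist');stt();goal([.5070,.2196,.122],2.466); held(c);cv2.imwrite('pics/w12.png',c['color'][:,:,::-1])
c2=manip.capture('scene');crop(c2,230,180,390,340,4,'s12.png')
E
```

```text
d [-44.5 195.8   0.2] a [0.001 0.002 0.83 ] rows lin 4.8 ang 6.6
t: 16.55
tcp_pos: [0.5058, 0.2209, 0.1211]
tcp_rot: [-3.141, -0.001, 2.467]
contact_force: [-0.2, 0.2, -4.3]
gripper_width: 0.0592
t16.60 pos [0.5057 0.22   0.1211] rot [-3.141e+00 -1.000e-03  2.468e+00] F [-0.93 -0.16 -3.84] w 0.0587 q [ 0.39  0.48  1.87  0.    0.79 -0.51]
d [-1.3  0.5 -0.9] a [-0.001 -0.001  0.002] rows lin 0.0 ang 0.0
[208.8 214.5] [201, 204, 16, 23, 134] [0.4708 0.2276 0.149 ] tool [ 32.1 -15.8 -27.9]
[205.2 242. ] [196, 233, 20, 19, 221] [0.478  0.2196 0.149 ] tool [ 21.5 -17.6 -27.9]
[304.2 333.2] [297, 329, 14, 7, 54] [0.5324 0.2248 0.149 ] tool [-17.9  20.4 -27.9]
```

View pics/w12.png

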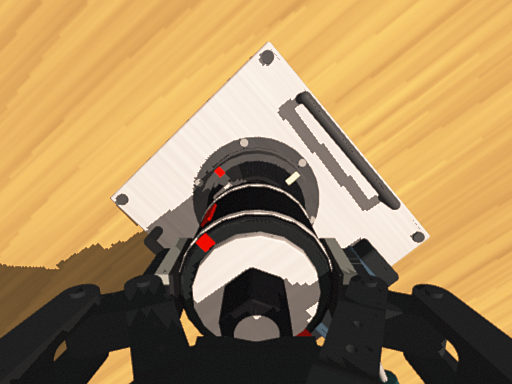

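View pics/s12.png

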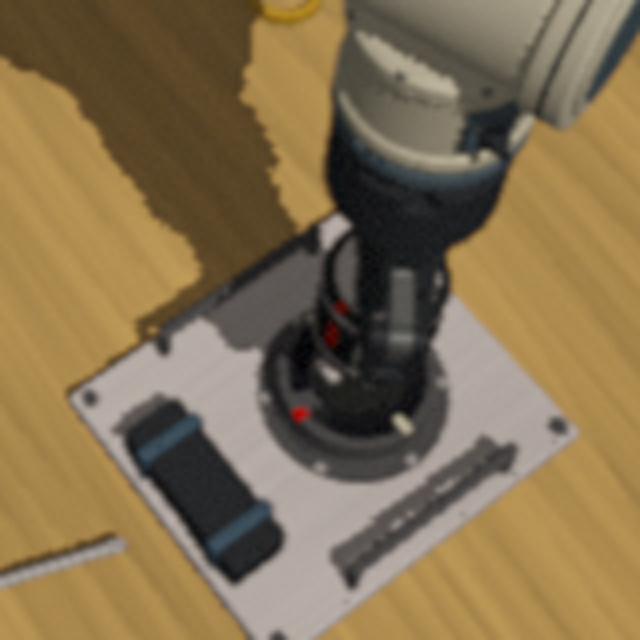

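```bash
python3 -m inch '[{"dx":-1.3,"dy":0.5,"dz":6,"ax":0,"ay":0,"az":0},{"dx":-1.3,"dy":0.5,"dz":14,"ax":0,"ay":0,"az":0},{"dx":-1.3,"dy":0.5,"dz":22,"ax":0,"ay":0,"az":0},{"dx":-1.3,"dy":0.5,"dz":24,"ax":0,"ay":0,"az":0},{"dx":-1.3,"dy":0.5,"dz":24,"ax":0,"ay":0,"az":0}]';python3 - <<'E'
from marks import *
c=manip.capture('wrist');stt();goal([.5070,.2196,.081],2.466); held(c);crop(c,140,120,370,350,3,'w13.png')
c2=manip.capture('scene');crop(c2,260,210,360,320,6,'s13.png')
marks(c2,(285,230,350,310),.04)
E
```

```text
t: 17.07
tcp_pos: [0.5062, 0.2182, 0.0959]
tcp_rot: [-3.138, -0.002, 2.468]
contact_force: [-0.1, 1.4, -3.1]
gripper_width: 0.0594
t17.12 pos [0.5066 0.2185 0.0965] rot [-3.139e+00 -2.000e-03  2.468e+00] F [ 0.42  0.04 -3.9 ] w 0.0591 q [ 0.39  0.53  1.88  0.    0.74 -0.51]
d [ 0.3  1.1 15.5] a [-0.002 -0.002  0.002] rows lin 0.4 ang 0.0
[208.6 214.6] [201, 204, 16, 23, 131] [0.4711 0.2251 0.1244] tool [ 31.9 -17.  -27.8]
[205.1 242.1] [196, 233, 20, 20, 222] [0.4783 0.2172 0.1244] tool [ 21.3 -18.7 -27.8]
[304.2 333.2] [297, 329, 14, 7, 54] [0.5324 0.2224 0.1244] tool [-17.6  19.1 -28. ]
[304.5 283.2] [303, 282, 4, 4, 11] [0.5443 0.2221 0.04  ]
```

View pics/w13.png

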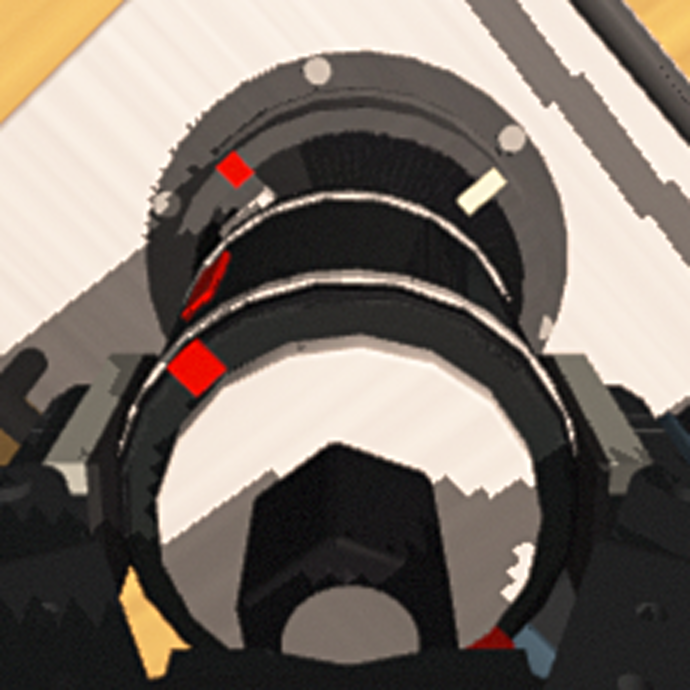

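View pics/s13.png

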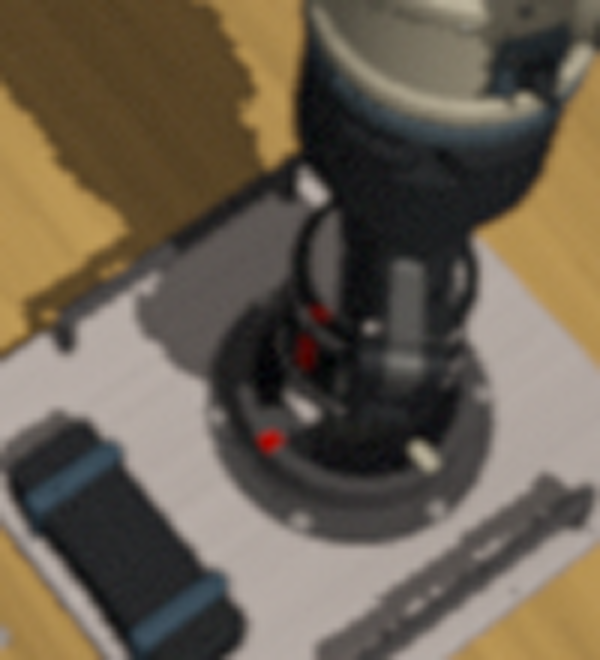

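```bash
python3 - <<'E'
from marks import *
c=manip.capture('wrist');s=stt()
marks(c,(205,165,232,188),.04); print("lug end top",onz(c,(226,190),.0445+.011), onz(c,(219,195),.0555))
crop(c,190,160,300,230,7,'w13b.png')
goal([.5070,.2198,.081],2.466)
E
```

```text
t17.22 pos [0.5071 0.2189 0.0973] rot [-3.141e+00 -1.000e-03  2.468e+00] F [-0.43 -0.25 -3.61] w 0.0591 q [ 0.39  0.52  1.87  0.    0.74 -0.51]
[216.5 175.1] [211, 169, 13, 13, 82] [0.4692 0.2177 0.04  ]
lug end top [0.47811657 0.21988092 0.0555    ] [0.47787786 0.21477864 0.0555    ]
d [ 0.6  0.6 16.3] a [-0.001 -0.001  0.002] rows lin 0.4 ang 0.0
```

View pics/w13b.png

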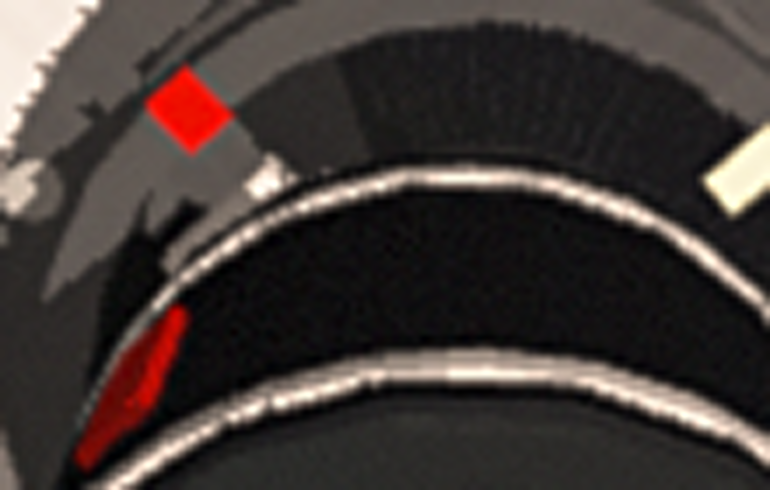

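```bash
python3 -m inch '[{"dx":0.4,"dy":0.4,"dz":4,"ax":0,"ay":0,"az":0},{"dx":0.4,"dy":0.4,"dz":8,"ax":0,"ay":0,"az":0},{"dx":0.4,"dy":0.4,"dz":10,"ax":0,"ay":0,"az":0},{"dx":0.4,"dy":0.4,"dz":10,"ax":0,"ay":0,"az":0}]';python3 -m inch '[{"dx":0,"dy":0,"dz":2,"ax":0,"ay":0,"az":0},{"dx":0,"dy":0,"dz":4,"ax":0,"ay":0,"az":0},{"dx":0,"dy":0,"dz":4,"ax":0,"ay":0,"az":0}]'; python3 - <<'E'
from h import *
stt()
E
```

```text
t: 17.55
tcp_pos: [0.5067, 0.2194, 0.0867]
tcp_rot: [-3.14, -0.001, 2.468]
contact_force: [0.1, 0.2, -3.6]
gripper_width: 0.0593
t: 17.8
tcp_pos: [0.5064, 0.2193, 0.0823]
tcp_rot: [-3.139, -0.002, 2.468]
contact_force: [0.3, -0.1, -3.4]
gripper_width: 0.0589
t17.80 pos [0.5064 0.2193 0.0823] rot [-3.139e+00 -2.000e-03  2.468e+00] F [ 0.31 -0.12 -3.41] w 0.0589 q [ 0.39  0.55  1.88  0.    0.72 -0.51]
```

```bash
python3 -m inch '[{"dx":0,"dy":0,"dz":2,"ax":0,"ay":0,"az":0},{"dx":0,"dy":0,"dz":4,"ax":0,"ay":0,"az":0},{"dx":0,"dy":0,"dz":4,"ax":0,"ay":0,"az":0}]';python3 -m inch '[{"dx":0,"dy":0,"dz":2,"ax":0,"ay":0,"az":0},{"dx":0,"dy":0,"dz":4,"ax":0,"ay":0,"az":0},{"dx":0,"dy":0,"dz":5,"ax":0,"ay":0,"az":0},{"dx":0,"dy":0,"dz":5,"ax":0,"ay":0,"az":0}]'; python3 - <<'E'
from marks import *
stt()
c=manip.capture('wrist');cv2.imwrite('pics/w14.png',c['color'][:,:,::-1]); held(c)
E
```

```text
t: 18.05
tcp_pos: [0.5066, 0.2194, 0.0785]
tcp_rot: [-3.14, -0.001, 2.468]
contact_force: [-0.5, -0.6, 4.0]
gripper_width: 0.0591
t: 18.38
tcp_pos: [0.5067, 0.2194, 0.0735]
tcp_rot: [-3.14, -0.001, 2.468]
contact_force: [-2.2, -1.1, 5.4]
gripper_width: 0.0593
t18.38 pos [0.5067 0.2194 0.0735] rot [-3.140e+00 -1.000e-03  2.468e+00] F [-2.17 -1.05  5.4 ] w 0.0593 q [ 0.39  0.56  1.88  0.    0.7  -0.51]
[208.7 214.7] [201, 204, 16, 23, 136] [0.4717 0.226  0.1015] tool [ 31.6 -16.7 -27.8]
[204.9 242.1] [195, 233, 20, 19, 216] [0.4788 0.218  0.1015] tool [ 21.  -18.5 -27.8]
[304.2 333.2] [297, 329, 14, 7, 54] [0.5332 0.2233 0.1015] tool [-18.3  19.6 -28. ]
```

View pics/w14.png

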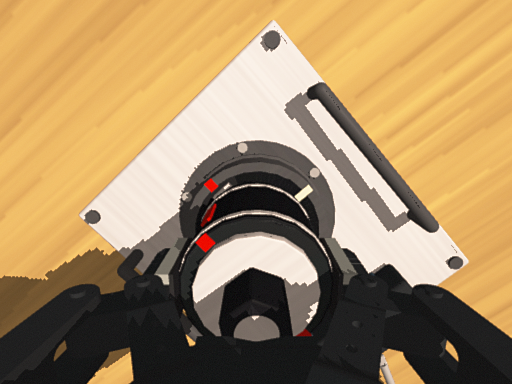

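```bash
python3 -m inch '[{"dx":0,"dy":0,"dz":0.4,"ax":0,"ay":0,"az":0.06},{"dx":0,"dy":0,"dz":0.4,"ax":0,"ay":0,"az":0.14},{"dx":0,"dy":0,"dz":0.4,"ax":0,"ay":0,"az":0.22},{"dx":0,"dy":0,"dz":0.4,"ax":0,"ay":0,"az":0.3},{"dx":0,"dy":0,"dz":0.4,"ax":0,"ay":0,"az":0.38},{"dx":0,"dy":0,"dz":0.4,"ax":0,"ay":0,"az":0.4}]'; python3 - <<'E'
from marks import *
s=stt();print(s["moment"])
c=manip.capture('wrist');cv2.imwrite('pics/w15.png',c['color'][:,:,::-1]); held(c)
E
```

```text
t: 18.93
tcp_pos: [0.5078, 0.22, 0.0738]
tcp_rot: [3.141, -0.0, 2.064]
contact_force: [-0.9, 0.2, 5.7]
gripper_width: 0.0591
t18.93 pos [0.5078 0.22   0.0738] rot [ 3.141 -0.     2.064] F [-0.89  0.22  5.65] w 0.0591 q [ 0.39  0.56  1.88  0.    0.7  -0.11]
[ 0.1691933  -0.02685236  0.03911671]
[193.3 205.5] [187, 200, 14, 12, 105] [0.4716 0.2402 0.1017] tool [ 35.  -22.3 -27.9]
[208.4 215.4] [200, 204, 17, 24, 139] [0.478  0.2394 0.1017] tool [ 31.3 -17.  -27.9]
[205.  242.1] [196, 233, 20, 20, 217] [0.4814 0.2295 0.1017] tool [ 20.9 -18.7 -27.9]
[304.3 333.2] [297, 329, 14, 7, 53] [0.5336 0.2129 0.1017] tool [-18.4  19.3 -27.9]
```

View pics/w15.png

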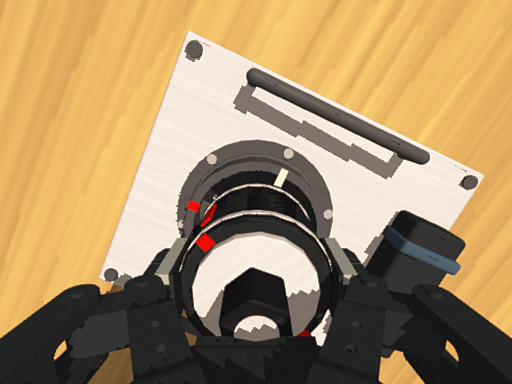

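```bash
python3 -m inch '[{"dx":0,"dy":0,"dz":0.3,"ax":0,"ay":0,"az":0.1},{"dx":0,"dy":0,"dz":0.3,"ax":0,"ay":0,"az":0.2},{"dx":0,"dy":0,"dz":0.3,"ax":0,"ay":0,"az":0.3},{"dx":0,"dy":0,"dz":0.3,"ax":0,"ay":0,"az":0.4},{"dx":0,"dy":0,"dz":0.3,"ax":0,"ay":0,"az":0.5},{"dx":0,"dy":0,"dz":0.3,"ax":0,"ay":0,"az":0.6},{"dx":0,"dy":0,"dz":0.3,"ax":0,"ay":0,"az":0.7},{"dx":0,"dy":0,"dz":0.3,"ax":0,"ay":0,"az":0.8},{"dx":0,"dy":0,"dz":0.3,"ax":0,"ay":0,"az":0.9},{"dx":0,"dy":0,"dz":0.3,"ax":0,"ay":0,"az":1.0}]'; python3 -m inch '[{"dx":0,"dy":0,"dz":0,"ax":0,"ay":0,"az":0.06},{"dx":0,"dy":0,"dz":0,"ax":0,"ay":0,"az":0.11},{"dx":0,"dy":0,"dz":0,"ax":0,"ay":0,"az":0.15},{"dx":0,"dy":0,"dz":0,"ax":0,"ay":0,"az":0.17}]'; python3 - <<'E'
from marks import *
s=stt();print(s["moment"])
c=manip.capture('wrist');cv2.imwrite('pics/w16.png',c['color'][:,:,::-1]); held(c)
E
```

```text
t: 19.82
tcp_pos: [0.5085, 0.2203, 0.0739]
tcp_rot: [3.14, -0.002, 1.06]
contact_force: [-0.9, 0.1, 5.2]
gripper_width: 0.0589
t: 20.15
tcp_pos: [0.5087, 0.2205, 0.0742]
tcp_rot: [3.141, -0.003, 0.888]
contact_force: [-1.2, 0.8, 5.8]
gripper_width: 0.0589
t20.15 pos [0.5087 0.2205 0.0742] rot [ 3.141e+00 -3.000e-03  8.880e-01] F [-1.24  0.8   5.79] w 0.0589 q [0.39 0.56 1.88 0.   0.7  1.07]
[-0.10436826  0.35571117  0.08376727]
[303.7 191. ] [297, 184, 14, 14, 106] [0.5463 0.241  0.1021] tool [ 39.7  16.3 -27.8]
[208.  215.8] [200, 204, 17, 24, 135] [0.5142 0.2553 0.1021] tool [ 30.5 -17.7 -27.8]
[204.9 242.1] [196, 233, 19, 19, 212] [0.5065 0.2484 0.1021] tool [ 20.3 -19.3 -27.9]
[304.5 333.2] [297, 329, 15, 7, 53] [0.5114 0.1937 0.1021] tool [-19.   19.  -27.9]
```

View pics/w16.png

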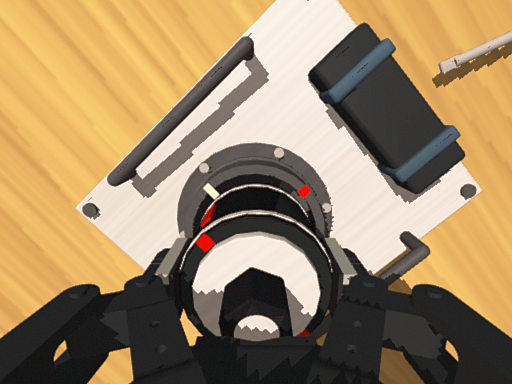

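```bash
python3 -m inch '[{"dx":0,"dy":0,"dz":0,"ax":0,"ay":0,"az":0.02},{"dx":0,"dy":0,"dz":0,"ax":0,"ay":0,"az":0.04},{"dx":0,"dy":0,"dz":0,"ax":0,"ay":0,"az":0.04}]'; python3 -c "
from h import *
print(stt()['moment'])"; python3 -m inch '[{"dx":0,"dy":0,"dz":-1,"ax":0,"ay":0,"az":-0.01},{"dx":0,"dy":0,"dz":-2,"ax":0,"ay":0,"az":-0.01},{"dx":0,"dy":0,"dz":-3,"ax":0,"ay":0,"az":-0.01},{"dx":0,"dy":0,"dz":-3,"ax":0,"ay":0,"az":-0.01}]'; python3 -c "
from h import *
print(stt()['moment'])"
```

```text
t: 20.45
tcp_pos: [0.5086, 0.2205, 0.0743]
tcp_rot: [3.141, -0.003, 0.847]
contact_force: [-3.0, -0.2, 5.7]
gripper_width: 0.059
t20.45 pos [0.5086 0.2205 0.0743] rot [ 3.141e+00 -3.000e-03  8.470e-01] F [-3.01 -0.2   5.65] w 0.059 q [0.39 0.56 1.88 0.   0.7  1.11]
[-0.14364676  0.45005015  0.03894228]
t: 20.78
tcp_pos: [0.5086, 0.2205, 0.0771]
tcp_rot: [3.141, -0.003, 0.857]
contact_force: [-1.6, 1.0, 1.0]
gripper_width: 0.0591
t20.78 pos [0.5086 0.2205 0.0771] rot [ 3.141e+00 -3.000e-03  8.570e-01] F [-1.58  1.02  0.99] w 0.0591 q [0.39 0.56 1.88 0.   0.7  1.1 ]
[-0.23322726  0.0799153  -0.04129306]
```

```bash
python3 -m inch '[{"dx":0,"dy":0,"dz":-0.7,"ax":0,"ay":0,"az":0},{"dx":0,"dy":0,"dz":-1.2,"ax":0,"ay":0,"az":0},{"dx":0,"dy":0,"dz":-1.2,"ax":0,"ay":0,"az":0}]'; python3 - <<'E'
from marks import *
s=stt();print(s["moment"])
c=manip.capture('wrist');crop(c,150,150,370,350,3,'w17.png'); held(c)
E
```

```text
t: 21.03
tcp_pos: [0.5085, 0.2205, 0.0773]
tcp_rot: [3.141, -0.002, 0.857]
contact_force: [2.7, 3.4, -15.5]
gripper_width: 0.0588
t21.03 pos [0.5085 0.2205 0.0773] rot [ 3.141e+00 -2.000e-03  8.570e-01] F [  2.72   3.37 -15.49] w 0.0588 q [0.39 0.56 1.88 0.   0.7  1.1 ]
[ 0.0085526  -0.7694473  -0.03746393]
[301.9 187.9] [295, 181, 14, 14, 105] [0.547  0.2412 0.1053] tool [ 40.8  15.6 -27.8]
[208.3 215.4] [200, 204, 17, 23, 130] [0.5152 0.2552 0.1053] tool [ 30.7 -17.6 -27.8]
[205.  241.6] [196, 232, 19, 20, 214] [0.5074 0.2486 0.1053] tool [ 20.5 -19.2 -27.9]
[304.3 333.1] [297, 329, 15, 7, 56] [0.5103 0.1938 0.1053] tool [-19.   18.9 -27.9]
```

View pics/w17.png

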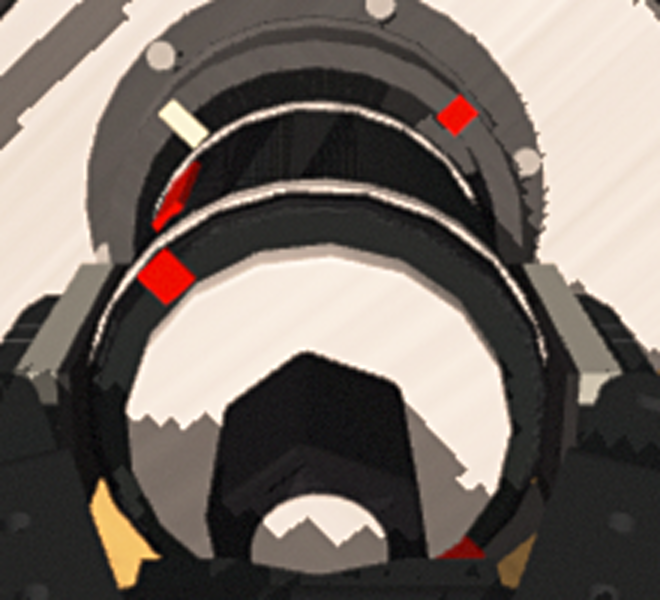

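Pulling 15 N does not lift it: locked, with the red mark at the white mark. Ease off, release, rise and check everything.

```bash
python3 -m inch '[{"dx":0,"dy":0,"dz":1,"ax":0,"ay":0,"az":0},{"dx":0,"dy":0,"dz":1,"ax":0,"ay":0,"az":0}]'; python3 -m inch '[{"dx":0,"dy":0,"dz":0,"ax":0,"ay":0,"az":0},{"dx":0,"dy":0,"dz":0,"ax":0,"ay":0,"az":0},{"dx":0,"dy":0,"dz":0,"ax":0,"ay":0,"az":0},{"dx":0,"dy":0,"dz":0,"ax":0,"ay":0,"az":0}]' 1; python3 -m inch '[{"dx":0,"dy":0,"dz":-20,"ax":0,"ay":0,"az":0},{"dx":0,"dy":0,"dz":-50,"ax":0,"ay":0,"az":0},{"dx":0,"dy":0,"dz":-90,"ax":0,"ay":0,"az":0},{"dx":0,"dy":0,"dz":-130,"ax":0,"ay":0,"az":0},{"dx":-60,"dy":0,"dz":-150,"ax":0,"ay":0,"az":0},{"dx":-100,"dy":0,"dz":-150,"ax":0,"ay":0,"az":0},{"dx":-100,"dy":0,"dz":-150,"ax":0,"ay":0,"az":0},{"dx":-100,"dy":0,"dz":-150,"ax":0,"ay":0,"az":0}]'; python3 - <<'E'
from marks import *
s=stt()
for n in ("wrist","top","scene"):
    c=manip.capture(n);cv2.imwrite(f'pics/{n}18.png',c['color'][:,:,::-1])
    import pickle; pickle.dump(c,open(f'{n}18.pkl','wb'))
E
```

```text
t: 21.25
tcp_pos: [0.5086, 0.2205, 0.0768]
tcp_rot: [3.141, -0.002, 0.857]
contact_force: [-0.9, -0.5, 3.3]
gripper_width: 0.0588
t: 21.58
tcp_pos: [0.5088, 0.2206, 0.0771]
tcp_rot: [3.141, -0.003, 0.857]
contact_force: [-0.5, -0.4, 0.6]
gripper_width: 0.0855
t: 22.25
tcp_pos: [0.4398, 0.1424, 0.2275]
tcp_rot: [3.141, -0.001, 0.855]
contact_force: [0.7, -0.1, -0.6]
gripper_width: 0.0854
t22.25 pos [0.4398 0.1424 0.2275] rot [ 3.141e+00 -1.000e-03  8.550e-01] F [ 0.73 -0.1  -0.61] w 0.0854 q [0.29 0.2  1.99 0.   0.95 1.  ]
```

View pics/wrist18.png

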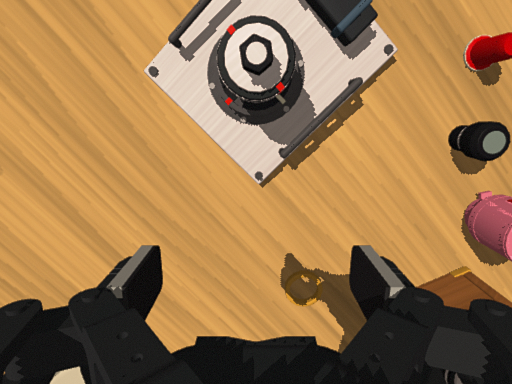

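View pics/top18.png

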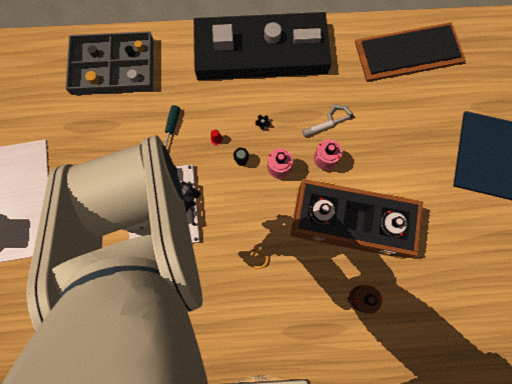

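View pics/scene18.png

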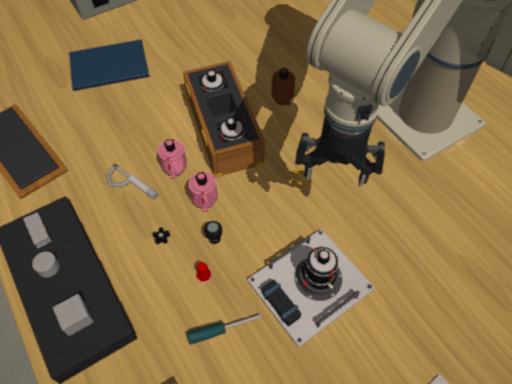

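```bash
python3 - <<'E'
from marks import *
import pickle
c,s,t=[pickle.load(open(f'{n}18.pkl','rb')) for n in ("wrist","scene","top")]
print("wrist shoulder z=.105"); marks(c,(210,15,305,112),.105); lid(c,(222,20,292,95),.109)
crop(c,205,5,315,125,5,'w18c.png')
print("scene lids seat"); lid(s,(305,240,340,280),.109)
for z in (.096,): 
  print("box scene"); lid(s,(215,110,250,145),z); lid(s,(195,65,230,95),z)
  print("box top"); lid(t,(305,190,345,228),z); lid(t,(378,205,415,240),z)
c0,s0=pickle.load(open("c0.pkl","rb"))
print("before"); lid(s0,(215,110,250,145),.096); lid(c0,(305,190,345,228),.096); lid(s0,(195,65,230,95),.096)
crop(s,175,50,285,180,4,"s18box.png")
E
```

```text
wrist shoulder z=.105
[230.8  29.6] [227, 25, 9, 10, 49] [0.5072 0.2489 0.105 ]
[279.8  86.5] [276, 82, 9, 11, 56] [0.509  0.1945 0.105 ]
[228.3 100.5] [225, 97, 8, 8, 35] [0.472  0.2129 0.105 ]
lid [508.1 221.8] [47.1 47.3]
scene lids seat
lid [531.4 223.9] [ 87.4 131.8]
box scene
lid [ 491.6 -163.5] [26.2 44.5]
lid [ 443.3 -323.9] [46.8 49.9]
box top
lid [ 489.7 -163.6] [25.3 44.7]
lid [ 442.6 -324.3] [45.5 47.6]
before
lid [ 482.7 -165.3] [45.3 48. ]
lid [ 481.6 -165.7] [45.8 47.6]
lid [ 443.  -323.4] [45.9 47.5]
```

View pics/w18c.png

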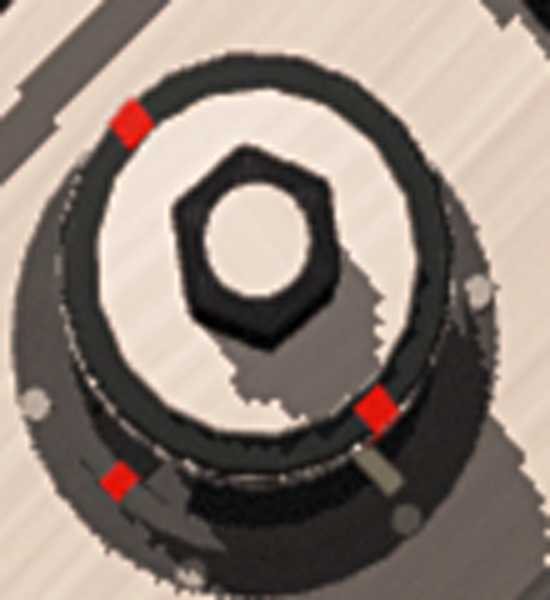

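View pics/s18box.png

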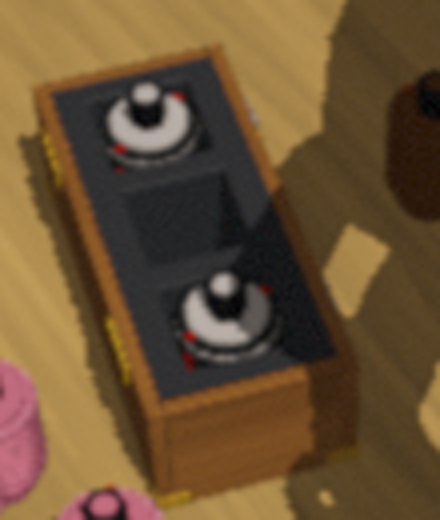

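```bash
python3 -m inch '[{"dx":0,"dy":0,"dz":0,"ax":0,"ay":0,"az":0},{"dx":0,"dy":0,"dz":0,"ax":0,"ay":0,"az":0}]'; python3 -c "
from h import *
print(manip.sign_off())"
```

```text
t: 22.57
tcp_pos: [0.4443, 0.1456, 0.2272]
tcp_rot: [3.14, -0.004, 0.857]
contact_force: [0.4, -0.3, 0.0]
gripper_width: 0.0856
the job is handed in; nothing more can be done
None
```

The heavy canister is locked in the carrier seat and the job was handed in at about 22.6 s of the 72 s allowed; no verdict was reported.

**Finding the heavy one:** The box canister nearest the carrier weighed about 1.0 N when lifted by the knob, so it is empty and went back into its cell. The middle one weighed about 3.4 N, so it is the full one. I did not lift the third: with only one full canister, it has to be empty.

**Placing and locking:** I stood the heavy one on the bench, let go, and took it again by its body. It went into the notches with no side load. I pressed the pad down about 7.5 mm and turned the canister clockwise a quarter turn. I never felt a distinct end stop, even about 0.05 rad past the quarter turn.

**Last checks:**
- **Lock:** a pull of about 15 N did not lift it, and the red marks lie about 0.03 rad from the white-mark direction.
- **Position in the seat:** the last wrist picture put its axis about 1.5 to 2.5 mm from the seat position measured earlier. That is roughly the camera calibration error and inside the 5 mm limit.
- **Empties:** by its pixels, the empty one I lifted sits back where it was. Its lid could not be fitted cleanly because it was half in shadow. The third is unchanged.
- **Bystanders:** they look unmoved in the pictures. I judged this by eye and did not measure it; in the last top view the arm and its shadow partly covered the screwdriver and the brass ring.
- **Gripper:** it is open and clear of everything.

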